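# Load an indexing grinding fixture click by click and pin it

### The arm

A 6-joint arm with a two-finger parallel gripper is mounted at the origin on a cart in front of the work surface, level with it; the furniture and walls round the work are solid. World frame = base frame: x ahead of the robot, y to its left, z up, the work surface at z = 0. Lengths are in m, angles in rad, forces in N, time in s.
With the tool pointing down it reaches from about 0.35 to 0.775 m from the base axis. Payload 5.5 kg.
Tool frame: the origin (TCP) lies where the fingers leave the gripper's body, on its centre line; the fingertips stand 73 mm ahead of it and the grasp point (between the pads) lies 54 mm ahead of it; z points along the fingers, y is the direction in which the jaws open and shut (so a half turn about z gives the same grasp; the last joint's range is limited). The gripper opens to 85 mm and grips with 20 to 120 N. Pads are 22 mm wide; open, the fingers measure 114 mm over their backs; the gripper's body (76 mm by 85 mm) begins 54 mm behind the grasp point. The pads swing forward as they close: fully open they stand 13 mm farther back than shut.
Start: joints at [1.005, 0.313, 0.046, 1.304, 0, 1.431], TCP at [0.238, 0.524, 0.304] pointing down, gripper open.
Joint ranges: [-2.76, 2.76], [-0.86, 1.69], [-1.03, 1.26], [-2.2, 2.34], [-1.47, 1.5], [-3.14, 3.14]. Speed limits (rad/s): [2.57, 2.57, 3.14, 3.14, 3.14, 3.14].

### API

Orientations are given as a unit quaternion [w, x, y, z].
In Python, from workcell import env, read_camera, job, cut_out gives the robot as it stands.
- The arm moves only by the tool servo_tool, never from a script. Its argument "deltas" is a list of rows, each an object of numbers: "dx", "dy", "dz": the shift along the world's x, y, z in mm; "rx", "ry", "rz": the turn, a rotation vector about the world's x, y, z in rad; "fingers": the closure, from -1 (fully open) to 1 (shut). A call has 1 to 8 rows; each row shifts and turns the commanded pose from where the row before left it; what a row does not reach is not made up. A row lasts 1/10 s, in which the tool goes at most 50 mm and 8.59 degrees, less where a joint would pass 70% of its speed; a pose out of reach is approached as far as the arm can. A call is refused whole if a number of a shift passes 50 or a number of a turn 0.15, either way. A call with a gripper value outside its range is refused whole. The fingers move at their own pace and stop on an object; "newtons" is the grip in N (left out, the last holds). Time passes only in rows, so rows that do not move let the fingers close. It gives the time, the measured TCP pose, the force and the opening at its end, in the units of the state.
- env.get_state(): the state, without advancing time (a new reading comes with each control period).
- read_camera(name): name is "side" or "top"; returns a dict with "img" (420x560x3 uint8, red, green, blue), "intrinsics" (3x3 intrinsics, pixels), "k1" (the pictures are not rectified: a ray, as slopes to the right and down, at radius r is drawn at 1 + k1 r^2 times it, then the intrinsics apply), "extrinsics" (4x4, takes a point from camera to world coordinates). Camera axes: x right, y down, z forward; pixel columns grow to the right and rows downward; lengths in m; the calibration is good to about 2 mm. A picture is of the moment at which its call begins. There is no depth.
- job.hand_in(): hands the job in, once; it reports no verdict.
Trained networks look in the newest picture that a camera, given by its name, has taken for a name from the list of things; names that differ only in an ending like _2 or _b are one class to them, and where a whole thing is asked for, a point or a joint stands for the part that bears it (a point fixed in the world has none). Each returns a list of dicts, best first, with "confidence" (0 to 1); they miss things now and then, are a little off and sometimes report something else, mostly with a low value. They report only what shows in the picture. A call takes as long as a camera call. They do not tell look-alikes from the thing itself.
- cut_out(target, camera): "region" (420x560 bool, what is visible of it) and "extent" ([left, top, right, bottom] in pixels, round what is visible of it).
The state is a dict: "clock": time; "joint_pos": joint angles; "qvel": joint speeds; "tau": joint torques, N m; "tcp_pos": TCP position; "orientation": TCP orientation; "wrist_force": force on the tool from outside, world axes, zero at the start; "ft_torque": the same for the moment, N m; "finger_gap": finger opening in m.
Only numpy, scipy, OpenCV 4.12 (cv2) and the standard library are available. Lean on these libraries where they do the work, as an engineer would, in place of code of your own. Each camera call takes 0.05 s, during which the arm holds its last target. There are 200 camera calls.

### The job

Load every brass bush standing on the stand into the round click-stop fixture, one to a slot: turn the fixture by its black handle post, counting clicks, until an empty slot faces the gate in the rim, then slide a bush in over the sill with its flange under the slotted plate until it is fully home. When all the bushes are in, turn the fixture on to its locking position, where the pointer at the post is at the red mark and the eye in the lug stands over the hole in the ear, and put the red-handled lock pin through both, down to its collar. Leave the tin, the oil can and the oilstone alone.

Things in the scene. Friction and masses are not known exactly. Their poses are not given: they have to be found in the camera images.
- swivel_base: Grey round foot of the indexing fixture, fixed. Origin on the swivel axis at the work surface; -x points to the gate. 172 mm across, 8 mm high; on it a fixed rim (inside 138, outside 152 mm across, top 42 mm above the work surface), closed except for the 52 mm gate at -x, the only way in for a bush. White marks on the rim every 20 degrees from +x, a wide red one at +120 (anticlockwise from above).
- swivel (a joint): Turning plate angle, anticlockwise from above. Clicks into stops every 20 degrees (0.349 rad) from 0; let go between stops it snaps to the nearer (5 N at the post to leave a stop). At 0 slot_b faces the gate, at +1.047 (three clicks) slot_a, at -1.047 slot_c: each loads only at that very click. Locking position +2.094 (six clicks from 0). End stops -1.60, +2.25. Starts between -1.2 and 1.2.
- post_grip (a point): Gripping point of the black handle post on the turning plate, on its centre line, 88 mm above the work surface. Vertical, round, 20 mm across from 72 to 106 mm height (16 mm below), 58 mm from the swivel axis, opposite slot_b (in the foot's +x direction when the joint is 0). It may turn between the fingers while led round the axis.
- gate (a point): Point on top of the sill in front of the gate, 98 mm from the swivel axis, 23.5 mm above the work surface; x points to the axis. The sill is a flat steel tongue 50 mm wide, from 68 to 117 mm from the axis, 0.5 mm above the deck. A bush upright here slides straight in along +x.
- slot_a (a point): Bottom centre of a bush fully home in a slot of the turning plate: on the deck, 23 mm above the work surface, 44 mm from the axis, 120 degrees anticlockwise from the direction of the handle post. Slot 32 mm wide, radial, open at the rim, ends where the barrel stops. Slotted plate: underside 13, top 19 mm above the deck.
- slot_b (a point): Bottom centre of a bush fully home in a slot of the turning plate: on the deck, 23 mm above the work surface, 44 mm from the axis, 180 degrees from the direction of the handle post. Slot 32 mm wide, radial, open at the rim, ends where the barrel stops. Slotted plate: underside 13, top 19 mm above the deck.
- slot_c (a point): Bottom centre of a bush fully home in a slot of the turning plate: on the deck, 23 mm above the work surface, 44 mm from the axis, 120 degrees clockwise from the direction of the handle post. Slot 32 mm wide, radial, open at the rim, ends where the barrel stops. Slotted plate: underside 13, top 19 mm above the deck. Slots are 44 mm apart: grip a bush along the slot, not across.
- lug_eye (a point): Centre of the eye in the steel lug that sticks out from the turning plate over the rim, at the lug's top face, 49 mm above the work surface, 86 mm from the axis. Hole 14 mm, lug 6 mm thick.
- ear_hole (a point): Mouth of the upright hole in the fixed grey ear of the foot, 40 mm above the work surface, 86 mm from the axis, 60 degrees anticlockwise from the foot's +x. Hole 14 mm, open down to the work surface. At the locking position the eye is right above it.
- bush_1: Loose brass flanged bush, the first, standing on its flange: flange 40 mm across and 6 mm thick at the bottom, above it a round barrel 26 mm across, 75 mm tall over all, 0.2 kg. Origin at the centre of its underside, z up. Absent (None) in some runs; all look alike.
- bush_2: Loose brass flanged bush, the second, standing on its flange: flange 40 mm across and 6 mm thick at the bottom, above it a round barrel 26 mm across, 75 mm tall over all, 0.2 kg. Origin at the centre of its underside, z up. Absent (None) in some runs; all look alike.
- bush_3: Loose brass flanged bush, the third, standing on its flange: flange 40 mm across and 6 mm thick at the bottom, above it a round barrel 26 mm across, 75 mm tall over all, 0.2 kg. Origin at the centre of its underside, z up. Absent (None) in some runs; all look alike.
- lock_pin: Loose lock pin, upright in its wooden block at the start. Origin at the tip, z up along the pin: steel shank 9 mm across and 34 mm long with a tapered tip, collar 22 mm across from 34 to 40 mm, red round grip 18 mm across from 40 to 84 mm above the tip. 0.08 kg. When it is fully in, the collar lies on the lug and the tip is 15 mm above the work surface.
- pin_block: Wooden parking block for the pin, 56 x 56 x 38 mm, fixed, with a 14 mm hole in the middle; the pin stands in it with its tip 4 mm above the work surface. Origin at the centre of its underside.
- paste_tin: Round green tin with a white lid, 66 mm across, 39 mm high, to be left alone. Origin at the underside centre.
- oil_can: Red oil can with a brass spout, 62 x 77 x 152 mm, to be left alone. Origin at the underside.
- oilstone: Brown and grey oilstone 45 x 125 x 24 mm lying flat, to be left alone. Origin at the underside centre, long axis y.
Not all that is in view belongs to the job. Leave any blue or grey look-alike of the bush_2 alone.

How it is judged:
By the outcome, as a careful person would: the job done as asked, in the order asked, and still so for the second after the job is handed in, with the robot touching nothing.
Of bush_1, bush_2, bush_3 only 2 to 3 are there at a start; the rules pass over those that are not, and their reading is None.
At some moment in a run one of bush_1, bush_2, bush_3 may be knocked a few centimetres aside while the robot is not near it.
Once in a run the grip may slacken for a moment while it holds something.
It also fails if it takes over 210 s, if anything falls off the work surface, if the arm or the gripper's body presses on something with over 40 N, if the wrist force passes 120 N, or if a joint passes its speed limit or range.

## Working session

There is one attempt and no reset: what is moved stays moved. The work goes in short steps, Python scripts to look and compute and a tool call to move; the robot and the scene stay as the last step left them, time stands still between calls to the robot, and variables do not carry over. Pictures are saved under pics/ and viewed, about 12 in all and at most 16, crops included, and the job is handed in when it is done.

Besides the shell and the picture viewer there is one more tool, called after ">>>" by a JSON object that holds its "op" and its "data". servo_tool: Moves the arm, as the interface text tells. Its arguments: {"type":"object","properties":{"deltas":{"type":"array"},"newtons":{"type":"number"}},"required":["deltas"]}

```bash
ls; mkdir -p pics; cat > h.py <<'E'
import numpy as np, cv2
from workcell import env, read_camera, job, cut_out
def cam(n):
    return read_camera(n)
def ray(c,uv):
    K=np.array(c["intrinsics"]);uv=np.atleast_2d(np.float64(uv))
    d=np.stack([(uv[:,0]-K[0,2])/K[0,0],(uv[:,1]-K[1,2])/K[1,1]],1);p=d.copy()
    for _ in range(20): p=d/(1+c["k1"]*(p**2).sum(1,keepdims=True))
    E=np.array(c["extrinsics"]);r=np.c_[p,np.ones(len(p))]@E[:3,:3].T
    return E[:3,3],r
def atz(c,uv,z):
    o,r=ray(c,uv);return o+r*((z-o[2])/r[:,2])[:,None]
def proj(c,P):
    E=np.array(c["extrinsics"]);K=np.array(c["intrinsics"])
    q=(np.atleast_2d(P)-E[:3,3])@E[:3,:3];p=q[:,:2]/q[:,2:]
    p=p*(1+c["k1"]*(p**2).sum(1,keepdims=True))
    return p*[K[0,0],K[1,1]]+[K[0,2],K[1,2]]
def save(c,n,box=None,s=1):
    im=c["img"] if box is None else c["img"][box[1]:box[3],box[0]:box[2]]
    cv2.imwrite("pics/"+n,cv2.resize(im[:,:,::-1],None,fx=s,fy=s,interpolation=cv2.INTER_CUBIC))
E
python3 - <<'E'
from h import *
for n in("side","top"):
    c=cam(n);save(c,n+"0.png",s=1.4);print(n,np.round(c["extrinsics"],3).tolist(),np.round(c["intrinsics"],1).tolist(),c["k1"])
    for t in["bush_1","lock_pin","pin_block","post_grip","swivel_base","lug_eye","paste_tin","oil_can","oilstone"]:
        for r in cut_out(t,n): print(t,round(r["confidence"],2),np.round(r["extent"]).tolist())
print(env.get_state())
E
```

```text
pics
side [[0.944, -0.206, 0.257, 0.228], [-0.329, -0.61, 0.721, -0.924], [0.008, -0.765, -0.644, 0.847], [0.0, 0.0, 0.0, 1.0]] [[544.0, 0.0, 276.5], [0.0, 544.0, 215.2], [0.0, 0.0, 1.0]] -0.006901439479364279
bush_1 0.92 [245.0, 282.0, 267.0, 312.0]
bush_1 0.79 [242.0, 313.0, 263.0, 351.0]
bush_1 0.78 [338.0, 297.0, 356.0, 338.0]
bush_1 0.66 [248.0, 247.0, 265.0, 281.0]
lock_pin 0.59 [234.0, 154.0, 239.0, 171.0]
pin_block 0.7 [223.0, 164.0, 253.0, 192.0]
post_grip 0.61 [245.0, 171.0, 313.0, 224.0]
swivel_base 0.67 [325.0, 246.0, 351.0, 296.0]
swivel_base 0.64 [223.0, 171.0, 314.0, 242.0]
lug_eye 0.58 [242.0, 170.0, 311.0, 229.0]
paste_tin 0.85 [314.0, 231.0, 344.0, 255.0]
oil_can 0.86 [324.0, 243.0, 352.0, 295.0]
oilstone 0.71 [283.0, 156.0, 300.0, 188.0]
oilstone 0.24 [313.0, 228.0, 345.0, 256.0]
top [[-0.002, -0.993, 0.116, 0.417], [-1.0, 0.001, -0.001, -0.074], [0.001, -0.116, -0.993, 0.935], [0.0, 0.0, 0.0, 1.0]] [[394.8, 0.0, 279.9], [0.0, 394.8, 211.3], [0.0, 0.0, 1.0]] -0.01730898669412875
bush_1 0.81 [379.0, 255.0, 400.0, 275.0]
bush_1 0.69 [305.0, 230.0, 323.0, 247.0]
bush_
[... 519 characters left out ...]
3 [160.0, 212.0, 171.0, 222.0]
{'clock': 1.0, 'joint_pos': array([1.00541822e+00, 3.13175871e-01, 4.60891373e-02, 1.30357692e+00,
       1.43306655e-05, 1.43121451e+00]), 'qvel': array([ 0.00042914,  0.00102031,  0.0008632 , -0.00013018, -0.00045365,
        0.0001722 ]), 'tau': array([ 1.00505207e-03, -4.80471897e+01,  2.98819327e+01,  1.94501190e-04,
       -6.79402638e-05, -6.51305186e-06]), 'tcp_pos': array([0.23751747, 0.52369109, 0.30393247]), 'orientation': array([1.61754079e-05, 2.11293498e-01, 9.77422658e-01, 6.47293203e-05]), 'wrist_force': array([-0.90430212,  0.20726453,  0.22702228]), 'ft_torque': array([-0.01716077, -0.02168227,  0.00362407]), 'finger_gap': 0.08534147102644563}
```

View pics/side0.png

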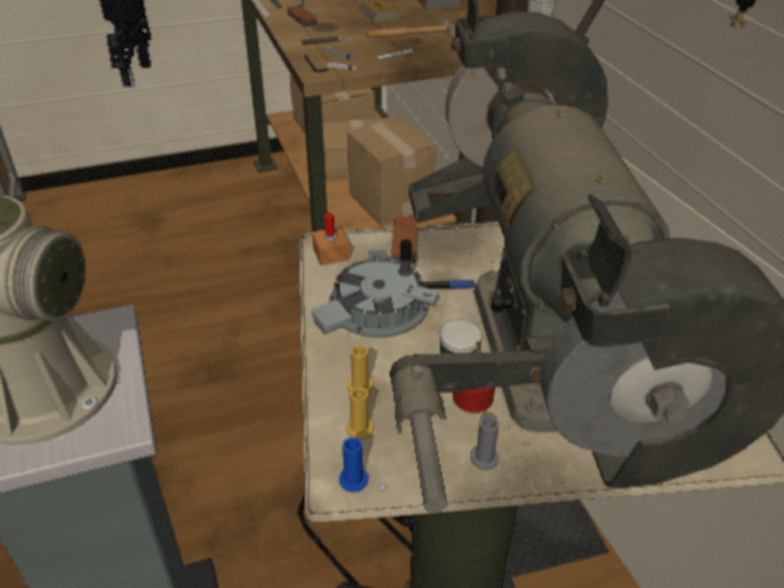

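View pics/top0.png

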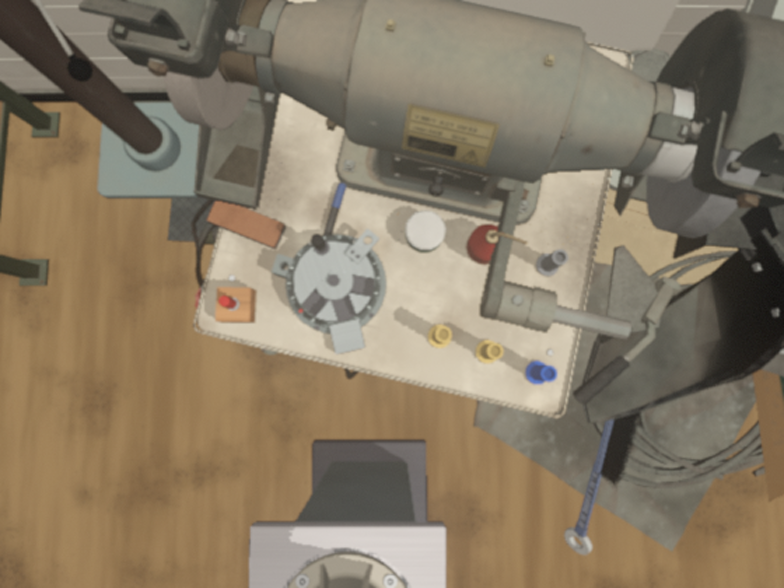

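```bash
python3 - <<'E'
from h import *
a=cam("side");b=cam("top")
x=a["img"][230:360,220:370];y=b["img"][140:290,280:420]
cv2.imwrite("pics/c0.png",np.hstack([cv2.resize(x,(400,347),interpolation=2),cv2.resize(y,(372,347),interpolation=2)])[:,:,::-1])
save(b,"fx0.png",(140,130,290,270),5)
save(a,"fxs.png",(215,140,335,250),6)
E
```

```text
(no output)
```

View pics/c0.png

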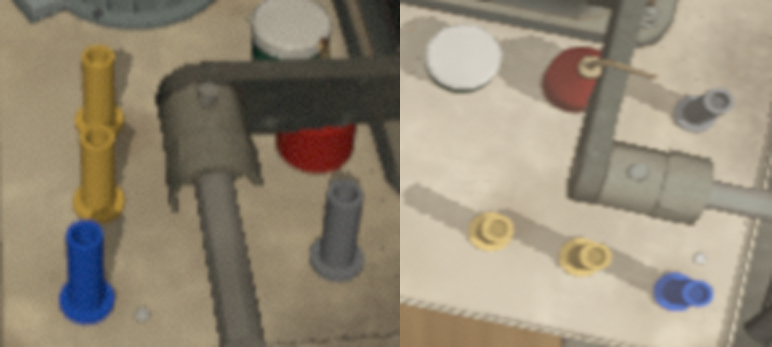

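View pics/fx0.png

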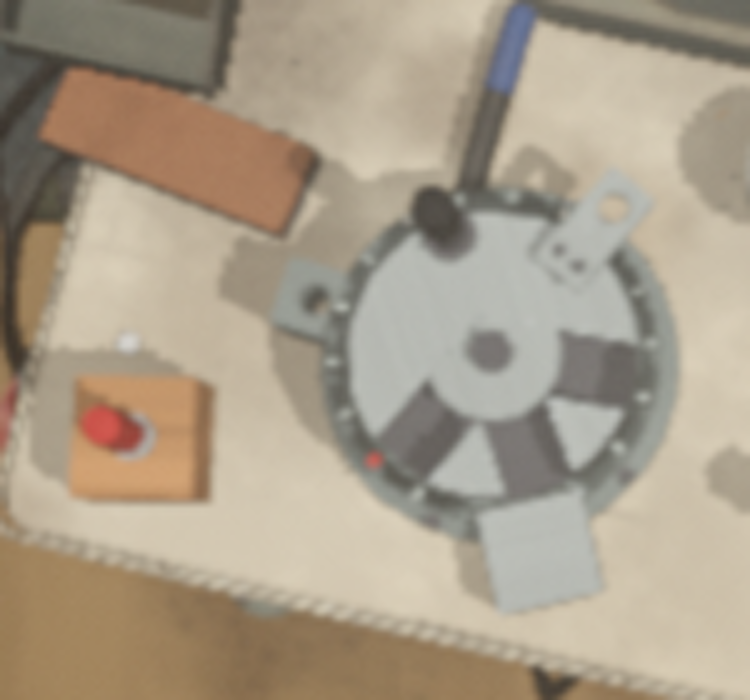

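```bash
cat >> h.py <<'E'
from scipy.optimize import least_squares
def pol(p,r,a,z): return np.array([p[0]+r*np.cos(a+p[2]),p[1]+r*np.sin(a+p[2]),z])
E
python3 - <<'E'
from h import *
c=cam("top")
f=lambda u,v:np.array([140+u/5,130+v/5])
D=np.pi/180
s=np.hypot(117,25)/1e3;sa=np.arctan2(25,117)
fix=[((316,300),.086,60*D,.040),((374,460),.0725,120*D,.042),((510,613),s,np.pi+sa*0-sa,.0235),((603,590),s,np.pi+sa,.0235)]
mov=[((433,203),.058,0,.106),((615,205),.086,-60*D,.049)]
# centre of hub
print("hub",atz(c,f(490,350),.045))
def res(q,full=False):
    e=[proj(c,pol(q,r,a,z))[0]-f(*uv) for uv,r,a,z in fix]+[proj(c,pol(q,r,a+q[3],z))[0]-f(*uv) for uv,r,a,z in mov]
    return np.concatenate(e)
for y0 in np.arange(-3,3.2,.5):
    R=least_squares(res,[.45,.05,y0,0])
    if R.cost<30: print(R.x,R.cost,np.round(res(R.x),1));break
q=R.x
np.save("fx.npy",q)
print("base yaw deg",q[2]/D,"swivel deg",q[3]/D)
for n,r,a,z in [("post",.058,q[3],.088),("gate",.098,np.pi,.0235),("ear",.086,60*D,.049)]: print(n,pol(q,r,a,z))
for n,a in (("a",120),("b",180),("c",-120)): print(n,pol(q,.044,q[3]+a*D,.023))
# bushes/pin
s2=cam("side")
def tri(uvt,uvs):
    o1,r1=ray(c,uvt);o2,r2=ray(s2,uvs);A=np.c_[r1[0],-r2[0]];t=np.linalg.lstsq(A,o2-o1,rcond=None)[0]
    P1=o1+t[0]*r1[0];P2=o2+t[1]*r2[0];return (P1+P2)/2,np.linalg.norm(P1-P2)
def fitb(target_ext_t,target_ext_s,H,R0,R1):
    # fit xy so projected extents match
    an=np.linspace(0,2*np.pi,40)
    P=np.r_[np.c_[R0*np.cos(an),R0*np.sin(an),0*an],np.c_[R0*np.cos(an),R0*np.sin(an),0*an+.006],np.c_[R1*np.cos(an),R1*np.sin(an),0*an+H]]
    def r(p):
        o=[]
        for cc,e in((c,target_ext_t),(s2,target_ext_s)):
            if e is None: continue
            u=proj(cc,P+[p[0],p[1],0]);o+=list(np.r_[u.min(0),u.max(0)]-e)
        return np.array(o)
    R=least_squares(r,[.4,0],loss="soft_l1");return R.x,np.round(r(R.x),1)
for t in cut_out("bush_1","top"):
  g=c["img"][t["region"]].mean(0);e=t["extent"]
  print(np.round(e),np.round(g),fitb(e,None,.075,.02,.013))
for t in cut_out("bush_1","side"):
  g=s2["img"][t["region"]].mean(0);print("s",np.round(t["extent"]),np.round(g))
B=[t["extent"] for t in cut_out("bush_1","side")]
print("pin top",tri(f(103,424),(237,154)), "pin atz .088",atz(c,f(103,424),.088),"block top",atz(c,f(135,438),.038))
E
```

```text
hub [[0.54664519 0.02039985 0.045     ]]
[ 0.54677211  0.0190938  -6.04285074  0.10905673] 2.014117618538212 [-0.2 -0.   0.6  0.  -1.5  0.2  1.1 -0.4  0.   0.1 -0.1  0.1]
base yaw deg -346.2298433445357 swivel deg 6.248490507409222
post [0.60126782 0.0389487  0.088     ]
gate [ 0.45158879 -0.00423291  0.0235    ]
ear [0.57080836 0.10166654 0.049     ]
a [0.51305695 0.04736548 0.023     ]
b [0.50543053 0.00403145 0.023     ]
c [ 0.53914569 -0.02424023  0.023     ]
[383. 178. 409. 199.] [132. 128. 120.] (array([ 0.57742591, -0.34628767]), array([ 1.2,  0.5, -1. , -0.6]))
[306. 232. 322. 248.] [192. 169. 116.] (array([ 0.45706915, -0.15566471]), array([-0.6, -0.1,  0.6,  0.1]))
[339. 246. 361. 261.] [182. 159. 109.] (array([ 0.42528374, -0.23550307]), array([ 0.7, -1. , -0.7,  1. ]))
[374. 255. 399. 275.] [103. 114. 153.] (array([ 0.39769406, -0.31779344]), array([ 0.9,  1.4, -0.8, -1.4]))
s [248. 277. 268. 315.] [139. 111.  52.]
s [243. 315. 262. 353.] [ 30.  61. 123.]
s [335. 297. 356. 334.] [88. 87. 84.]
s [248. 245. 267. 281.] [141. 113.  52.]
pin top (array([0.51180337, 0.18236913, 0.08722169]), np.float64(0.006944293095765359)) pin atz .088 [[0.50832731 0.18288654 0.088     ]] block top [[0.50726896 0.1831529  0.038     ]]
```

View pics/fxs.png

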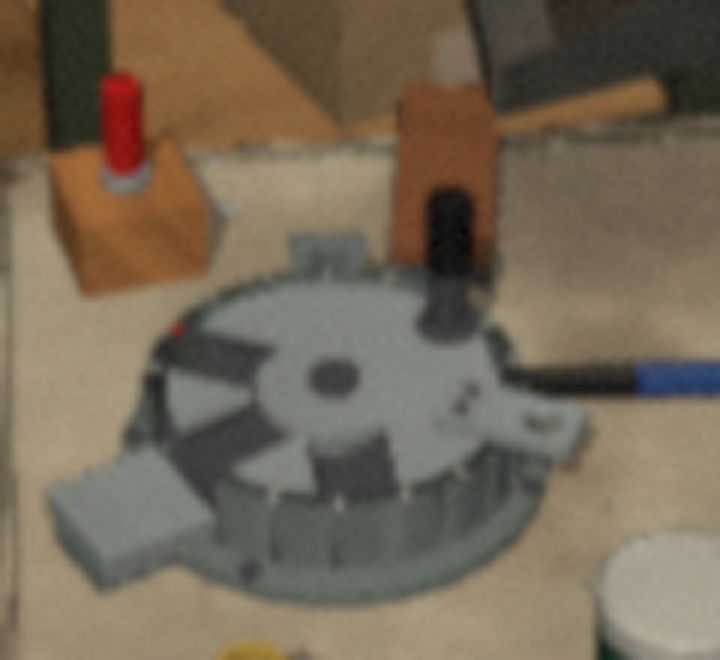

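```bash
python3 - <<'E'
from h import *
C={"t":cam("top"),"s":cam("side")}
f=lambda k,u,v:np.array([140+u/5,130+v/5]) if k=="t" else np.array([215+u/6,140+v/6])
D=np.pi/180
def cr(r,w): return np.hypot(r,w)/1e3,np.pi+np.arctan2(w,r)
o1=cr(117,25);o2=cr(117,-25);
A=[("t",(316,300),.086,60*D,.040,0),("t",(374,460),.0725,120*D,.042,0),("t",(510,613),*o2,.0235,0),("t",(603,590),*o1,.0235,0),
("s",(177,328),.0725,120*D,.042,0),("s",(50,491),*o2,.0235,0),("s",(103,547),*o1,.0235,0),
("t",(433,203),.058,0,.106,1),("t",(615,205),.086,-60*D,.049,1),("s",(452,193),.058,0,.106,1),("s",(545,423),.086,-60*D,.049,1)]
def res(q):
    return np.concatenate([proj(C[k],pol(q,r,a+m*q[3],z))[0]-f(k,*uv)-(q[4:6] if k=="s" else 0) for k,uv,r,a,z,m in A])
def go(fixsw):
    g=(lambda q:res(np.r_[q[:3],0,q[3:5]])) if fixsw else res
    R=least_squares(g,[.547,.019,.24,0,0] if fixsw else [.547,.019,.24,.1,0,0],loss="soft_l1")
    print(np.round(R.x,4),R.cost);print(np.round(g(R.x).reshape(-1,2),1).tolist());return R.x
go(0);q=go(1)
E
```

```text
[ 0.5467  0.0192  0.2329  0.1133 -1.3161  0.6629] 4.062002367248724
[[-0.1, -0.3], [0.4, -0.1], [-1.9, 0.3], [0.7, -0.2], [-0.1, 0.0], [-0.9, -0.9], [0.8, 2.0], [0.1, 0.1], [-0.1, 0.3], [0.2, 0.3], [-0.0, -0.6]]
[ 0.5476  0.0224  0.2703 -1.2821  0.8361] 9.305844651243191
[[-1.9, 0.7], [-0.1, 0.4], [-1.3, -0.2], [1.1, -1.5], [-0.7, -0.4], [-0.3, -0.9], [2.1, 1.8], [0.6, -0.9], [0.6, 1.8], [1.2, 0.2], [-1.2, -0.1]]
```

```bash
cat >> h.py <<'E'
def overlay(c,q,name,box=(190,150,290,260),s=6):
    im=cv2.resize(c["img"][box[1]:box[3],box[0]:box[2]],None,fx=s,fy=s,interpolation=2)[:,:,::-1].copy()
    D=np.pi/180
    def dot(P,col):
        u=(proj(c,P)[0]-box[:2]+.5)*s; cv2.circle(im,tuple(int(i) for i in u),3,col,-1)
    for k in range(18): dot(pol(q,.0725,k*20*D,.042),(0,255,0))
    for w in(-25,25):
        for r in(70,117): dot(pol(q,np.hypot(r,w)/1e3,np.pi+np.arctan2(w,r),.0235),(255,0,255))
    dot(pol(q,.086,60*D,.04),(0,255,255))
    for a in(120,180,240):
        for r,w in((44,0),(60,16),(60,-16)): dot(pol(q,np.hypot(r,w)/1e3,q[3]+a*D+np.arctan2(w,r),.042 if w else .023),(255,100,0))
    dot(pol(q,.086,q[3]-60*D,.049),(255,100,0));dot(pol(q,.058,q[3],.106),(255,100,0));dot(pol(q,0,0,.042),(0,0,255))
    cv2.imwrite("pics/"+name,im)
E
python3 - <<'E'
from h import *
overlay(cam("top"),[.5467,.0192,.2329,.1133],"ov1.png")
E
```

```text
(no output)
```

View pics/ov1.png

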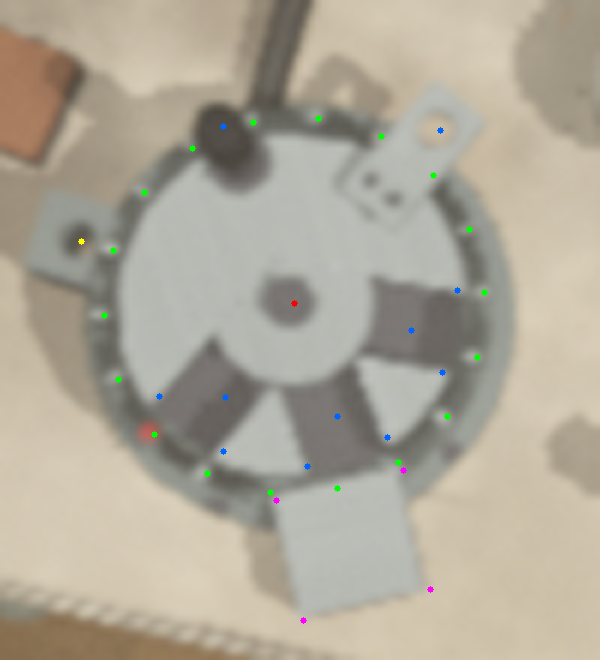

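>>> {"op": "servo_tool", "data": {"deltas": [{"dx": 21.5,"dy": -30.4,"rz": 0.053,"fingers": -0.2},{"dx": 21.5,"dy": -30.4,"rz": 0.053},{"dx": 21.5,"dy": -30.4,"rz": 0.053},{"dx": 21.5,"dy": -30.4,"rz": 0.053},{"dx": 21.5,"dy": -30.4,"rz": 0.053},{"dx": 21.5,"dy": -30.4,"rz": 0.053},{"dx": 21.5,"dy": -30.4,"rz": 0.053},{"dx": 21.5,"dy": -30.4,"rz": 0.053}], "newtons": 25}}

```text
invalid input at $.deltas[0]: expected keys dx, dy, dz, rx, ry, rz, fingers
```

>>> {"op": "servo_tool", "data": {"deltas": [{"dx": 21.5,"dy": -30.4,"ry": -0.0375},{"dx": 21.5,"dy": -30.4,"ry": -0.0375},{"dx": 21.5,"dy": -30.4,"ry": -0.0375},{"dx": 21.5,"dy": -30.4,"ry": -0.0375},{"dx": 21.5,"dy": -30.4,"ry": -0.0375},{"dx": 21.5,"dy": -30.4,"ry": -0.0375},{"dx": 21.5,"dy": -30.4,"ry": -0.0375},{"dx": 0,"dy": -30.4,"ry": -0.0375}]}}

```text
invalid input at $.deltas[0]: expected keys dx, dy, dz, rx, ry, rz, fingers
```

>>> {"op": "servo_tool", "data": {"deltas": [{"dx": 21.5,"dy": -30.4,"dz": 0,"rx": 0,"ry": 0,"rz": 0.053,"fingers": -0.2},{"dx": 21.5,"dy": -30.4,"dz": 0,"rx": 0,"ry": 0,"rz": 0.053,"fingers": -0.2},{"dx": 21.5,"dy": -30.4,"dz": 0,"rx": 0,"ry": 0,"rz": 0.053,"fingers": -0.2},{"dx": 21.5,"dy": -30.4,"dz": 0,"rx": 0,"ry": 0,"rz": 0.053,"fingers": -0.2},{"dx": 21.5,"dy": -30.4,"dz": 0,"rx": 0,"ry": 0,"rz": 0.053,"fingers": -0.2},{"dx": 21.5,"dy": -30.4,"dz": 0,"rx": 0,"ry": 0,"rz": 0.053,"fingers": -0.2},{"dx": 21.5,"dy": -30.4,"dz": 0,"rx": 0,"ry": 0,"rz": 0.053,"fingers": -0.2},{"dx": 21.5,"dy": -30.4,"dz": 0,"rx": 0,"ry": 0,"rz": 0.053,"fingers": -0.2}], "newtons": 25}}

```text
clock: 2.3
tcp_pos: [0.4102, 0.2792, 0.3041]
orientation: [0.0, -0.0, 1.0, 0.0]
wrist_force: [0.2, -0.2, -0.2]
finger_gap: 0.0508
```

>>> {"op": "servo_tool", "data": {"deltas": [{"dx": 21.5,"dy": -30.4,"dz": 0,"rx": 0,"ry": -0.0375,"rz": 0,"fingers": -0.2},{"dx": 21.5,"dy": -30.4,"dz": 0,"rx": 0,"ry": -0.0375,"rz": 0,"fingers": -0.2},{"dx": 21.5,"dy": -30.4,"dz": 0,"rx": 0,"ry": -0.0375,"rz": 0,"fingers": -0.2},{"dx": 21.5,"dy": -30.4,"dz": 0,"rx": 0,"ry": -0.0375,"rz": 0,"fingers": -0.2},{"dx": 21.5,"dy": -30.4,"dz": 0,"rx": 0,"ry": -0.0375,"rz": 0,"fingers": -0.2},{"dx": 21.5,"dy": -30.4,"dz": 0,"rx": 0,"ry": -0.0375,"rz": 0,"fingers": -0.2},{"dx": 10,"dy": -30.4,"dz": 0,"rx": 0,"ry": -0.0375,"rz": 0,"fingers": -0.2},{"dx": 0,"dy": -30.4,"dz": 0,"rx": 0,"ry": -0.0375,"rz": 0,"fingers": -0.2}]}}

```text
clock: 3.1
tcp_pos: [0.5498, 0.0357, 0.304]
orientation: [0.151, 0.001, 0.989, -0.0]
wrist_force: [0.2, -0.4, 0.2]
finger_gap: 0.0514
```

>>> {"op": "servo_tool", "data": {"deltas": [{"dx": 17,"dy": 4,"dz": 0,"rx": 0,"ry": 0,"rz": 0,"fingers": -0.2},{"dx": 18,"dy": 0,"dz": -30,"rx": 0,"ry": 0,"rz": 0,"fingers": -0.2},{"dx": 0,"dy": 0,"dz": -30,"rx": 0,"ry": 0,"rz": 0,"fingers": -0.2},{"dx": 0,"dy": 0,"dz": -30,"rx": 0,"ry": 0,"rz": 0,"fingers": -0.2},{"dx": 0,"dy": 0,"dz": -30,"rx": 0,"ry": 0,"rz": 0,"fingers": -0.2},{"dx": 0,"dy": 0,"dz": -25,"rx": 0,"ry": 0,"rz": 0,"fingers": -0.2},{"dx": 0,"dy": 0,"dz": -18,"rx": 0,"ry": 0,"rz": 0,"fingers": -0.2},{"dx": 0,"dy": 0,"dz": 0,"rx": 0,"ry": 0,"rz": 0,"fingers": -0.2}]}}

```text
clock: 3.9
tcp_pos: [0.5813, 0.0414, 0.1378]
orientation: [0.146, 0.001, 0.989, 0.0]
wrist_force: [-0.4, 1.0, -0.1]
finger_gap: 0.0513
```

```bash
python3 - <<'E'
from h import *
a=cam("side");b=cam("top")
x=a["img"][130:250,215:355];y=b["img"][120:240,180:320]
cv2.imwrite("pics/g1.png",np.hstack([cv2.resize(x,(400,343),interpolation=2),cv2.resize(y,(400,343),interpolation=2)])[:,:,::-1])
E
```

```text
(no output)
```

View pics/g1.png

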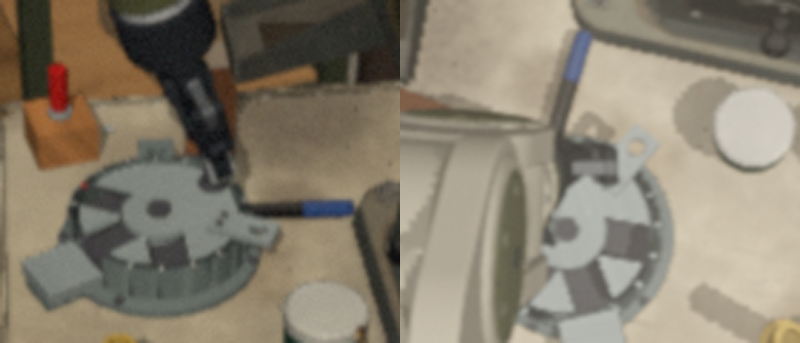

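>>> {"op": "servo_tool", "data": {"deltas": [{"dx": 0,"dy": 0,"dz": 0,"rx": 0,"ry": 0,"rz": 0,"fingers": 1},{"dx": 0,"dy": 0,"dz": 0,"rx": 0,"ry": 0,"rz": 0,"fingers": 1},{"dx": 0,"dy": 0,"dz": 0,"rx": 0,"ry": 0,"rz": 0,"fingers": 1},{"dx": 0,"dy": 0,"dz": 0,"rx": 0,"ry": 0,"rz": 0,"fingers": 1},{"dx": 0,"dy": 0,"dz": 0,"rx": 0,"ry": 0,"rz": 0,"fingers": 1},{"dx": 0,"dy": 0,"dz": 0,"rx": 0,"ry": 0,"rz": 0,"fingers": 1}]}}

```text
clock: 4.6
tcp_pos: [0.5848, 0.0412, 0.1426]
orientation: [0.151, 0.001, 0.989, 0.0]
wrist_force: [-0.1, -0.2, 5.5]
finger_gap: 0.0194
```

```bash
python3 - <<'E'
from h import *
overlay(cam("top"),[.547,.0205,.2329,.0],"ov2.png")
print(env.get_state())
E
```

```text
{'clock': 4.65, 'joint_pos': array([-0.07540155,  0.26147968, -0.49366397,  0.51295239,  0.02220218,
       -0.06998731]), 'qvel': array([-0.00166055, -0.00052741, -0.00091031, -0.00028646, -0.0009465 ,
        0.00050139]), 'tau': array([  0.16417192, -39.03673768,  24.88623977,  -2.34851651,
         0.13851976,  -0.15039254]), 'tcp_pos': array([0.58477494, 0.04111846, 0.14257795]), 'orientation': array([ 1.51162552e-01,  1.00230291e-03,  9.88508411e-01, -5.05022735e-06]), 'wrist_force': array([-0.63645678, -0.58418149,  6.90169608]), 'ft_torque': array([-0.04655341,  0.05951793, -0.14483014]), 'finger_gap': 0.019160546277567303}
```

View pics/ov2.png

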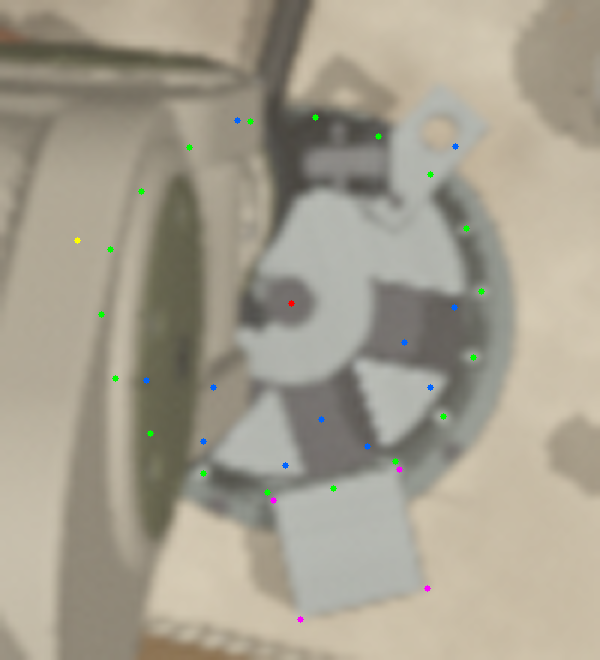

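>>> {"op": "servo_tool", "data": {"deltas": [{"dx": 1,"dy": -2.5,"dz": 0,"rx": 0,"ry": 0,"rz": 0,"fingers": 1},{"dx": 1,"dy": -2.5,"dz": 0,"rx": 0,"ry": 0,"rz": 0,"fingers": 1},{"dx": 0.5,"dy": -2.5,"dz": 0,"rx": 0,"ry": 0,"rz": 0,"fingers": 1},{"dx": 0,"dy": 0,"dz": 0,"rx": 0,"ry": 0,"rz": 0,"fingers": 1}]}}

```text
clock: 5.05
tcp_pos: [0.5875, 0.0349, 0.1426]
orientation: [0.151, 0.0, 0.988, 0.002]
wrist_force: [1.7, 6.2, 5.5]
finger_gap: 0.0189
```

>>> {"op": "servo_tool", "data": {"deltas": [{"dx": 0,"dy": 0,"dz": 0,"rx": 0,"ry": 0,"rz": 0,"fingers": 1},{"dx": 0,"dy": 0,"dz": 0,"rx": 0,"ry": 0,"rz": 0,"fingers": 1}]}}

```text
clock: 5.25
tcp_pos: [0.5874, 0.035, 0.1426]
orientation: [0.151, 0.0, 0.988, 0.002]
wrist_force: [-0.3, 4.4, 5.1]
finger_gap: 0.0194
```

>>> {"op": "servo_tool", "data": {"deltas": [{"dx": 0,"dy": 0,"dz": 0,"rx": 0,"ry": 0,"rz": 0,"fingers": -0.2},{"dx": 0,"dy": 0,"dz": 0,"rx": 0,"ry": 0,"rz": 0,"fingers": -0.2},{"dx": 0,"dy": 0,"dz": 0,"rx": 0,"ry": 0,"rz": 0,"fingers": -0.2},{"dx": 0,"dy": 0,"dz": 0,"rx": 0,"ry": 0,"rz": 0,"fingers": -0.2},{"dx": 0,"dy": 0,"dz": 0,"rx": 0,"ry": 0,"rz": 0,"fingers": -0.2}]}}

```text
clock: 5.75
tcp_pos: [0.5858, 0.0336, 0.1406]
orientation: [0.149, 0.001, 0.989, 0.0]
wrist_force: [-0.2, 0.4, 0.4]
finger_gap: 0.051
```

```bash
python3 - <<'E'
from h import *
overlay(cam("top"),[.547,.0205,.2329,.0],"ov3.png")
E
```

```text
(no output)
```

View pics/ov3.png

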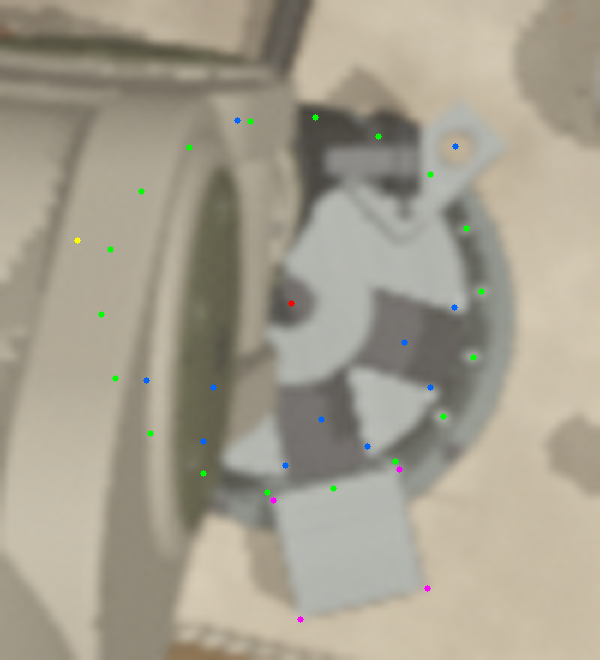

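>>> {"op": "servo_tool", "data": {"deltas": [{"dx": 0,"dy": 0,"dz": 30,"rx": 0,"ry": 0,"rz": 0,"fingers": -0.2},{"dx": 0,"dy": 0,"dz": 35,"rx": 0,"ry": 0,"rz": 0,"fingers": -0.2},{"dx": 0,"dy": 0,"dz": 35,"rx": 0,"ry": 0,"rz": 0,"fingers": -0.2},{"dx": -10,"dy": 0,"dz": 35,"rx": 0,"ry": 0.06,"rz": 0,"fingers": -0.2},{"dx": -20,"dy": 0,"dz": 10,"rx": 0,"ry": 0.06,"rz": 0,"fingers": -0.2},{"dx": -20,"dy": 0,"dz": 0,"rx": 0,"ry": 0.06,"rz": 0,"fingers": -0.2},{"dx": -20,"dy": 0,"dz": 0,"rx": 0,"ry": 0.06,"rz": 0,"fingers": -0.2},{"dx": -20,"dy": 0,"dz": 0,"rx": 0,"ry": 0.06,"rz": 0,"fingers": -0.2}]}}

```text
clock: 6.6
tcp_pos: [0.4953, 0.0337, 0.2863]
orientation: [-0.001, 0.001, 1.0, -0.0]
wrist_force: [-0.0, 0.4, -0.5]
finger_gap: 0.0511
```

>>> {"op": "servo_tool", "data": {"deltas": [{"dx": -5,"dy": 0,"dz": 0,"rx": 0,"ry": 0,"rz": -0.122,"fingers": -0.2},{"dx": -5,"dy": 0,"dz": 0,"rx": 0,"ry": 0,"rz": -0.122,"fingers": -0.2},{"dx": -5,"dy": 0,"dz": 0,"rx": 0,"ry": 0,"rz": -0.122,"fingers": -0.2},{"dx": -5,"dy": 0,"dz": 0,"rx": 0,"ry": 0,"rz": -0.122,"fingers": -0.2},{"dx": -5,"dy": 0,"dz": 0,"rx": 0,"ry": 0,"rz": -0.122,"fingers": -0.2},{"dx": -5,"dy": 0,"dz": 0,"rx": 0,"ry": 0,"rz": -0.122,"fingers": -0.2},{"dx": 0,"dy": 0,"dz": 0,"rx": 0,"ry": 0,"rz": -0.122,"fingers": -0.2},{"dx": 0,"dy": 0,"dz": 0,"rx": 0,"ry": 0,"rz": -0.122,"fingers": -0.2}]}}

```text
clock: 7.4
tcp_pos: [0.4659, 0.0337, 0.2859]
orientation: [0.0, 0.472, 0.882, 0.0]
wrist_force: [0.1, -0.6, 0.0]
finger_gap: 0.0517
```

```bash
cat >> h.py <<'E'
def bushes():
    c=cam("top");s=cam("side");T=cut_out("bush_1","top");S=cut_out("bush_1","side")
    an=np.linspace(0,2*np.pi,60);ring=lambda R,z:np.c_[R*np.cos(an),R*np.sin(an),0*an+z]
    P=np.r_[ring(.02,0),ring(.02,.006),ring(.013,.075)]
    out=[]
    for cc,L,off in((c,T,0),(s,S,np.array([-1.3,.66]*2))):
        for t in L:
            m=cc["img"][t["region"]].mean(0)
            if m[0]<1.3*m[2]: continue
            def r(p):
                u=proj(cc,P+[p[0],p[1],0]);return np.r_[u.min(0),u.max(0)]-off-t["extent"]
            R=least_squares(r,[.45,-.1],loss="soft_l1");out.append((["top","side"][cc is s],round(t["confidence"],2),np.round(R.x,4),np.round(r(R.x),1)))
    for o in out: print(*o)
    return c,s
E
python3 - <<'E'
from h import *
c,s=bushes()
o1,r1=ray(c,(368,214));o2,r2=ray(s,(293,268));t=np.linalg.lstsq(np.c_[r1[0],-r2[0]],o2-o1,rcond=None)[0];print(o1+t[0]*r1[0],o2+t[1]*r2[0])
o1,r1=ray(c,(355,225));print("edge",[atz(c,(347,225),z) for z in(.15,.2,.25)])
E
```

```text
top 0.81 [ 0.4566 -0.1518] [ 0.7  2.5 -0.6 -2.4]
top 0.57 [ 0.423  -0.2376] [ 0.7 -0.7 -0.7  0.7]
side 0.73 [ 0.4579 -0.1499] [-0.3 -2.8  0.3  1.9]
side 0.61 [ 0.4324 -0.2356] [ 0.8 -1.6 -0.8  1.5]
[ 0.50663756 -0.25961252  0.11357701] [ 0.49926746 -0.25792175  0.11238939]
edge [array([[ 0.48063029, -0.20879241,  0.15      ]]), array([[ 0.47656641, -0.20021   ,  0.2       ]]), array([[ 0.47250253, -0.1916276 ,  0.25      ]])]
```

>>> {"op": "servo_tool", "data": {"deltas": [{"dx": -3,"dy": -32,"dz": -10,"rx": 0,"ry": 0,"rz": -0.119,"fingers": -0.5},{"dx": -3,"dy": -32,"dz": -10,"rx": 0,"ry": 0,"rz": -0.119,"fingers": -0.5},{"dx": -3,"dy": -32,"dz": -10,"rx": 0,"ry": 0,"rz": -0.119,"fingers": -0.5},{"dx": 0,"dy": -31,"dz": -20,"rx": 0,"ry": 0,"rz": 0,"fingers": -0.5},{"dx": 0,"dy": -30,"dz": -20,"rx": 0,"ry": 0,"rz": 0,"fingers": -0.5},{"dx": 0,"dy": -30,"dz": -20,"rx": 0,"ry": 0,"rz": 0,"fingers": -0.5},{"dx": 0,"dy": 0,"dz": 0,"rx": 0,"ry": 0,"rz": 0,"fingers": -0.5},{"dx": 0,"dy": 0,"dz": 0,"rx": 0,"ry": 0,"rz": 0,"fingers": -0.5}]}}

```text
clock: 8.4
tcp_pos: [0.4566, -0.1535, 0.1955]
orientation: [-0.001, 0.619, 0.785, 0.0]
wrist_force: [-0.3, -0.6, 0.8]
finger_gap: 0.0641
```

```bash
python3 - <<'E'
from h import *
c,s=bushes()
o1,r1=ray(c,(368.8,213));o2,r2=ray(s,(297.6,264.5));t=np.linalg.lstsq(np.c_[r1[0],-r2[0]],o2-o1,rcond=None)[0];print(o1+t[0]*r1[0],o2+t[1]*r2[0])
x=s["img"][200:350,200:400];y=c["img"][150:300,270:430]
cv2.imwrite("pics/b1.png",np.hstack([cv2.resize(x,(420,315),interpolation=2),cv2.resize(y,(336,315),interpolation=2)])[:,:,::-1])
E
```

```text
side 0.94 [ 0.4585 -0.1495] [-2.  -0.8  2.1  0.7]
side 0.6 [ 0.4317 -0.2322] [ 2.5 -1.9 -2.6  1.8]
[ 0.50794676 -0.2597256   0.1207064 ] [ 0.50757811 -0.25963755  0.12064508]
```

View pics/b1.png

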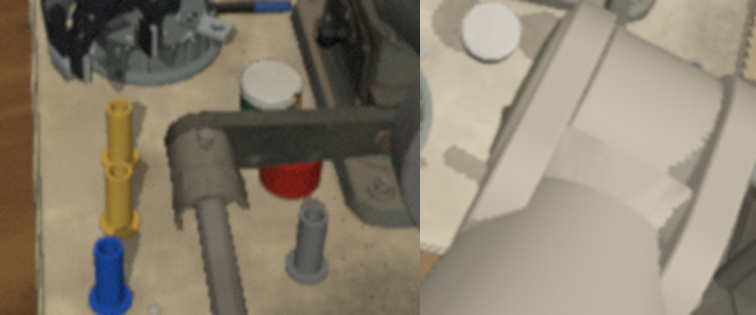

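>>> {"op": "servo_tool", "data": {"deltas": [{"dx": 1,"dy": 1,"dz": -25,"rx": 0,"ry": 0,"rz": 0,"fingers": -0.5},{"dx": 0,"dy": 0,"dz": -25,"rx": 0,"ry": 0,"rz": 0,"fingers": -0.5},{"dx": 0,"dy": 0,"dz": -22,"rx": 0,"ry": 0,"rz": 0,"fingers": -0.5},{"dx": 0,"dy": 0,"dz": -20,"rx": 0,"ry": 0,"rz": 0,"fingers": -0.5},{"dx": 0,"dy": 0,"dz": 0,"rx": 0,"ry": 0,"rz": 0,"fingers": 1},{"dx": 0,"dy": 0,"dz": 0,"rx": 0,"ry": 0,"rz": 0,"fingers": 1},{"dx": 0,"dy": 0,"dz": 0,"rx": 0,"ry": 0,"rz": 0,"fingers": 1},{"dx": 0,"dy": 0,"dz": 0,"rx": 0,"ry": 0,"rz": 0,"fingers": 1}], "newtons": 50}}

```text
clock: 9.4
tcp_pos: [0.459, -0.1524, 0.1054]
orientation: [0.001, 0.619, 0.786, 0.0]
wrist_force: [0.2, -0.2, 3.2]
finger_gap: 0.0249
```

>>> {"op": "servo_tool", "data": {"deltas": [{"dx": 0,"dy": 0,"dz": 0,"rx": 0,"ry": 0,"rz": 0,"fingers": 1},{"dx": 0,"dy": 0,"dz": 0,"rx": 0,"ry": 0,"rz": 0,"fingers": 1}]}}

```text
clock: 9.6
tcp_pos: [0.4589, -0.1524, 0.1053]
orientation: [0.001, 0.619, 0.786, 0.001]
wrist_force: [-0.6, 1.4, 6.2]
finger_gap: 0.0248
```

>>> {"op": "servo_tool", "data": {"deltas": [{"dx": 0,"dy": 0,"dz": 20,"rx": 0,"ry": 0,"rz": 0,"fingers": 1},{"dx": 0,"dy": 0,"dz": 30,"rx": 0,"ry": 0,"rz": 0,"fingers": 1},{"dx": 0,"dy": 20,"dz": 5,"rx": 0,"ry": 0,"rz": 0,"fingers": 1},{"dx": -2.3,"dy": 33,"dz": 0,"rx": 0,"ry": 0,"rz": 0,"fingers": 1},{"dx": -3,"dy": 33,"dz": 0,"rx": 0,"ry": 0,"rz": 0,"fingers": 1},{"dx": -2,"dy": 33,"dz": 0,"rx": 0,"ry": 0,"rz": 0,"fingers": 1},{"dx": -2,"dy": 22,"dz": 0,"rx": 0,"ry": 0,"rz": 0,"fingers": 1},{"dx": 0,"dy": 9.5,"dz": 0,"rx": 0,"ry": 0,"rz": 0,"fingers": 1}]}}

```text
clock: 10.4
tcp_pos: [0.448, -0.0001, 0.1591]
orientation: [-0.0, 0.618, 0.786, 0.0]
wrist_force: [-0.1, -0.0, -2.1]
finger_gap: 0.0251
```

>>> {"op": "servo_tool", "data": {"deltas": [{"dx": 0,"dy": 0,"dz": 0,"rx": 0,"ry": 0,"rz": 0,"fingers": 1},{"dx": 0,"dy": 0,"dz": 0,"rx": 0,"ry": 0,"rz": 0,"fingers": 1}]}}

```text
clock: 10.6
tcp_pos: [0.4491, -0.0022, 0.1591]
orientation: [0.0, 0.619, 0.785, -0.0]
wrist_force: [1.0, -0.3, -1.8]
finger_gap: 0.0252
```

```bash
python3 - <<'E'
from h import *
c=cam("top");s=cam("side")
x=s["img"][120:260,200:340];y=c["img"][140:280,180:320]
cv2.imwrite("pics/d1.png",np.hstack([cv2.resize(x,(400,400),interpolation=2),cv2.resize(y,(400,400),interpolation=2)])[:,:,::-1])
E
```

```text
(no output)
```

View pics/d1.png

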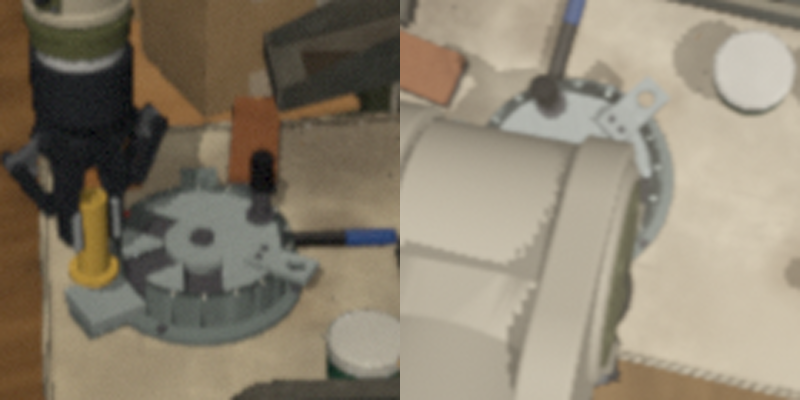

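```bash
cat >> h.py <<'E'
def held(z,q=(.547,.0212,.2329)):
    s=cam("side");an=np.linspace(0,2*np.pi,60)
    P=np.r_[np.c_[.02*np.cos(an),.02*np.sin(an),0*an],np.c_[.02*np.cos(an),.02*np.sin(an),0*an+.006]]
    for t in cut_out("bush_1","side"):
        m=t["region"];g=s["img"][m].mean(0);e=t["extent"]
        if g[0]<1.3*g[2]: continue
        # bottom part only: left,right,bottom of flange
        def r(p):
            u=proj(s,P+[p[0],p[1],z]);return np.r_[u[:,0].min(),u[:,0].max(),u[:,1].max()]-np.array([-1.3,-1.3,.66])-np.array([e[0],e[2],e[3]])
        R=least_squares(r,[.45,0]);d=R.x-np.array(q[:2]);c_,s_=np.cos(q[2]),np.sin(q[2])
        print(np.round(e),np.round(R.x,4),np.round(r(R.x),1),"radial",d[0]*c_+d[1]*s_,"lat",-d[0]*s_+d[1]*c_)
E
python3 -c "
from h import *
held(.054)"
```

```text
[244. 279. 266. 313.] [ 0.4165 -0.2739] [ 0.3 -0.3  0. ] radial -0.19508764226314818 lat -0.25705584043037777
[224. 186. 239. 224.] [ 0.442  -0.0157] [-1.7  1.7 -0.1] radial -0.11065957100893065 lat -0.011624006818486604
```

```bash
python3 -c "
from h import *
s=cam('side');an=np.linspace(0,6.3,60)
for dl in(-.003,0,.003):
  P=np.c_[.4491-.23*dl+.02*np.cos(an),-.0022+.97*dl+.02*np.sin(an),0*an+.054]
  u=proj(s,np.r_[P,P+[0,0,.006]])-[-1.3,.66];print(u.min(0),u.max(0))
im=s['img'].astype(int);m=(im[:,:,0]-im[:,:,2]>60)&(im[:,:,0]>100)
m[:, :200]=0;m[:150]=0;m[235:]=0;m[:,260:]=0
for v in range(208,224): 
  w=np.where(m[v])[0];print(v,(w.min(),w.max()) if len(w) else None)
"
```

```text
[224.84652932 206.8439279 ] [242.72195814 220.2632357 ]
[224.2160419 206.1412364] [242.06647188 219.52390901]
[223.58752986 205.44071502] [241.41302832 218.78691439]
208 (np.int64(200), np.int64(236))
209 (np.int64(200), np.int64(236))
210 (np.int64(200), np.int64(239))
211 (np.int64(200), np.int64(240))
212 (np.int64(224), np.int64(240))
213 (np.int64(200), np.int64(240))
214 (np.int64(200), np.int64(240))
215 (np.int64(200), np.int64(240))
216 (np.int64(200), np.int64(239))
217 (np.int64(200), np.int64(239))
218 (np.int64(201), np.int64(238))
219 (np.int64(202), np.int64(236))
220 (np.int64(230), np.int64(234))
221 (np.int64(211), np.int64(211))
222 (np.int64(207), np.int64(210))
223 (np.int64(206), np.int64(211))
```

>>> {"op": "servo_tool", "data": {"deltas": [{"dx": 0,"dy": 0,"dz": -15,"rx": 0,"ry": 0,"rz": 0,"fingers": 1},{"dx": 0,"dy": 0,"dz": -9,"rx": 0,"ry": 0,"rz": 0,"fingers": 1},{"dx": 0,"dy": 0,"dz": -4,"rx": 0,"ry": 0,"rz": 0,"fingers": 1},{"dx": 0,"dy": 0,"dz": 0,"rx": 0,"ry": 0,"rz": 0,"fingers": 1},{"dx": 0,"dy": 0,"dz": 0,"rx": 0,"ry": 0,"rz": 0,"fingers": 1}]}}

```text
clock: 11.35
tcp_pos: [0.4488, -0.0018, 0.131]
orientation: [-0.0, 0.619, 0.785, 0.0]
wrist_force: [0.6, 0.5, -1.6]
finger_gap: 0.0248
```

>>> {"op": "servo_tool", "data": {"deltas": [{"dx": 0,"dy": 0,"dz": -1,"rx": 0,"ry": 0,"rz": 0,"fingers": 1},{"dx": 0,"dy": 0,"dz": 0,"rx": 0,"ry": 0,"rz": 0,"fingers": 1}]}}

```text
clock: 11.55
tcp_pos: [0.449, -0.0017, 0.1302]
orientation: [0.0, 0.619, 0.785, 0.0]
wrist_force: [-0.1, 0.4, -1.8]
finger_gap: 0.025
```

>>> {"op": "servo_tool", "data": {"deltas": [{"dx": 0,"dy": 0,"dz": -1,"rx": 0,"ry": 0,"rz": 0,"fingers": 1},{"dx": 0,"dy": 0,"dz": 0,"rx": 0,"ry": 0,"rz": 0,"fingers": 1}]}}

```text
clock: 11.75
tcp_pos: [0.4487, -0.0017, 0.129]
orientation: [0.0, 0.619, 0.785, 0.0]
wrist_force: [-0.3, 0.6, -2.2]
finger_gap: 0.0247
```

>>> {"op": "servo_tool", "data": {"deltas": [{"dx": 6.8,"dy": 1.6,"dz": 0,"rx": 0,"ry": 0,"rz": 0,"fingers": 1},{"dx": 6.8,"dy": 1.6,"dz": 0,"rx": 0,"ry": 0,"rz": 0,"fingers": 1},{"dx": 6.8,"dy": 1.6,"dz": 0,"rx": 0,"ry": 0,"rz": 0,"fingers": 1},{"dx": 0,"dy": 0,"dz": 0,"rx": 0,"ry": 0,"rz": 0,"fingers": 1}]}}

```text
clock: 12.15
tcp_pos: [0.4708, 0.0032, 0.129]
orientation: [0.001, 0.619, 0.786, 0.0]
wrist_force: [0.1, 0.1, -1.9]
finger_gap: 0.0249
```

>>> {"op": "servo_tool", "data": {"deltas": [{"dx": 4.9,"dy": 1.2,"dz": 0,"rx": 0,"ry": 0,"rz": 0,"fingers": 1},{"dx": 4.9,"dy": 1.2,"dz": 0,"rx": 0,"ry": 0,"rz": 0,"fingers": 1},{"dx": 4.9,"dy": 1.2,"dz": 0,"rx": 0,"ry": 0,"rz": 0,"fingers": 1},{"dx": 0,"dy": 0,"dz": 0,"rx": 0,"ry": 0,"rz": 0,"fingers": 1}]}}

```text
clock: 12.55
tcp_pos: [0.4848, 0.0068, 0.1289]
orientation: [0.0, 0.619, 0.786, 0.0]
wrist_force: [-0.5, -0.0, -1.2]
finger_gap: 0.025
```

>>> {"op": "servo_tool", "data": {"deltas": [{"dx": 4.9,"dy": 1.2,"dz": 0,"rx": 0,"ry": 0,"rz": 0,"fingers": 1},{"dx": 4.9,"dy": 1.2,"dz": 0,"rx": 0,"ry": 0,"rz": 0,"fingers": 1},{"dx": 3.9,"dy": 0.9,"dz": 0,"rx": 0,"ry": 0,"rz": 0,"fingers": 1},{"dx": 0,"dy": 0,"dz": 0,"rx": 0,"ry": 0,"rz": 0,"fingers": 1}]}}

```text
clock: 12.95
tcp_pos: [0.4984, 0.0101, 0.1289]
orientation: [0.0, 0.619, 0.786, 0.0]
wrist_force: [0.3, 0.1, -2.2]
finger_gap: 0.0249
```

>>> {"op": "servo_tool", "data": {"deltas": [{"dx": 2,"dy": 0.5,"dz": 0,"rx": 0,"ry": 0,"rz": 0,"fingers": 1},{"dx": 2,"dy": 0.5,"dz": 0,"rx": 0,"ry": 0,"rz": 0,"fingers": 1},{"dx": 0,"dy": 0,"dz": 0,"rx": 0,"ry": 0,"rz": 0,"fingers": 1}]}}

```text
clock: 13.25
tcp_pos: [0.5018, 0.011, 0.1289]
orientation: [0.0, 0.619, 0.785, 0.0]
wrist_force: [0.8, 0.2, -1.3]
finger_gap: 0.0249
```

>>> {"op": "servo_tool", "data": {"deltas": [{"dx": 1,"dy": 0.2,"dz": -0.5,"rx": 0,"ry": 0,"rz": 0,"fingers": 1},{"dx": 1,"dy": 0.3,"dz": -0.5,"rx": 0,"ry": 0,"rz": 0,"fingers": 1},{"dx": 0,"dy": 0,"dz": 0,"rx": 0,"ry": 0,"rz": 0,"fingers": 1},{"dx": 0,"dy": 0,"dz": 0,"rx": 0,"ry": 0,"rz": 0,"fingers": 1}]}}

```text
clock: 13.65
tcp_pos: [0.5031, 0.0114, 0.1283]
orientation: [-0.0, 0.619, 0.785, -0.0]
wrist_force: [-4.3, -0.6, 5.8]
finger_gap: 0.0249
```

>>> {"op": "servo_tool", "data": {"deltas": [{"dx": 1,"dy": 0.2,"dz": 0,"rx": 0,"ry": 0,"rz": 0,"fingers": 1},{"dx": 0,"dy": 0,"dz": 0,"rx": 0,"ry": 0,"rz": 0,"fingers": 1},{"dx": 0,"dy": 0,"dz": 0,"rx": 0,"ry": 0,"rz": 0,"fingers": 1}]}}

```text
clock: 13.95
tcp_pos: [0.5043, 0.0116, 0.1283]
orientation: [0.0, 0.619, 0.785, -0.0]
wrist_force: [-2.8, -0.0, 5.0]
finger_gap: 0.0247
```

>>> {"op": "servo_tool", "data": {"deltas": [{"dx": 1,"dy": 0.2,"dz": 0,"rx": 0,"ry": 0,"rz": 0,"fingers": 1},{"dx": 0,"dy": 0,"dz": 0,"rx": 0,"ry": 0,"rz": 0,"fingers": 1},{"dx": 0,"dy": 0,"dz": 0,"rx": 0,"ry": 0,"rz": 0,"fingers": 1}]}}

```text
clock: 14.25
tcp_pos: [0.5053, 0.0118, 0.1283]
orientation: [0.0, 0.619, 0.785, -0.0]
wrist_force: [-3.0, -0.8, 4.8]
finger_gap: 0.0248
```

>>> {"op": "servo_tool", "data": {"deltas": [{"dx": 1,"dy": 0.2,"dz": 0,"rx": 0,"ry": 0,"rz": 0,"fingers": 1},{"dx": 0,"dy": 0,"dz": 0,"rx": 0,"ry": 0,"rz": 0,"fingers": 1},{"dx": 0,"dy": 0,"dz": 0,"rx": 0,"ry": 0,"rz": 0,"fingers": 1}]}}

```text
clock: 14.55
tcp_pos: [0.5058, 0.012, 0.1283]
orientation: [-0.0, 0.619, 0.785, -0.001]
wrist_force: [-5.9, -1.3, 6.6]
finger_gap: 0.025
```

>>> {"op": "servo_tool", "data": {"deltas": [{"dx": 1,"dy": 0.2,"dz": 0,"rx": 0,"ry": 0,"rz": 0,"fingers": 1},{"dx": 0,"dy": 0,"dz": 0,"rx": 0,"ry": 0,"rz": 0,"fingers": 1},{"dx": 0,"dy": 0,"dz": 0,"rx": 0,"ry": 0,"rz": 0,"fingers": 1}]}}

```text
clock: 14.85
tcp_pos: [0.506, 0.012, 0.1284]
orientation: [-0.001, 0.619, 0.785, -0.001]
wrist_force: [-7.4, -2.2, 9.5]
finger_gap: 0.0245
```

>>> {"op": "servo_tool", "data": {"deltas": [{"dx": 1.5,"dy": 0.3,"dz": 0,"rx": 0,"ry": 0,"rz": 0,"fingers": 1},{"dx": 0,"dy": 0,"dz": 0,"rx": 0,"ry": 0,"rz": 0,"fingers": 1},{"dx": 0,"dy": 0,"dz": 0,"rx": 0,"ry": 0,"rz": 0,"fingers": 1}]}}

```text
clock: 15.15
tcp_pos: [0.5064, 0.0121, 0.1283]
orientation: [-0.001, 0.619, 0.785, -0.002]
wrist_force: [-11.0, -3.7, 14.2]
finger_gap: 0.0248
```

>>> {"op": "servo_tool", "data": {"deltas": [{"dx": -2,"dy": -0.4,"dz": 0,"rx": 0,"ry": 0,"rz": 0,"fingers": 1},{"dx": 0,"dy": 0,"dz": 0,"rx": 0,"ry": 0,"rz": 0,"fingers": 0.1},{"dx": 0,"dy": 0,"dz": 0,"rx": 0,"ry": 0,"rz": 0,"fingers": 0.1},{"dx": 0,"dy": 0,"dz": 0,"rx": 0,"ry": 0,"rz": 0,"fingers": 0.1},{"dx": 0,"dy": 0,"dz": 20,"rx": 0,"ry": 0,"rz": 0,"fingers": 0.1},{"dx": 0,"dy": 0,"dz": 40,"rx": 0,"ry": 0,"rz": 0,"fingers": 0.1},{"dx": 0,"dy": 0,"dz": 40,"rx": 0,"ry": 0,"rz": 0,"fingers": -0.2},{"dx": 0,"dy": 0,"dz": 40,"rx": 0,"ry": 0,"rz": 0,"fingers": -0.2}]}}

```text
clock: 15.95
tcp_pos: [0.507, 0.0123, 0.2692]
orientation: [-0.0, 0.619, 0.785, 0.0]
wrist_force: [1.0, -0.6, -0.3]
finger_gap: 0.0509
```

```bash
python3 - <<'E'
from h import *
c,s=bushes()
x=s["img"][120:260,200:340];y=c["img"][140:280,180:320]
cv2.imwrite("pics/d2.png",np.hstack([cv2.resize(x,(400,400),interpolation=2),cv2.resize(y,(400,400),interpolation=2)])[:,:,::-1])
print(env.get_state()["tcp_pos"])
E
```

```text
top 0.72 [ 0.4279 -0.2351] [ 1.5 -1.7 -1.2  1.7]
side 0.95 [ 0.4278 -0.2316] [-1.6 -5.   1.6  2.1]
side 0.63 [0.5131 0.039 ] [-0.1 -1.1  0.1  1. ]
[0.50793176 0.01215381 0.26890016]
```

View pics/d2.png

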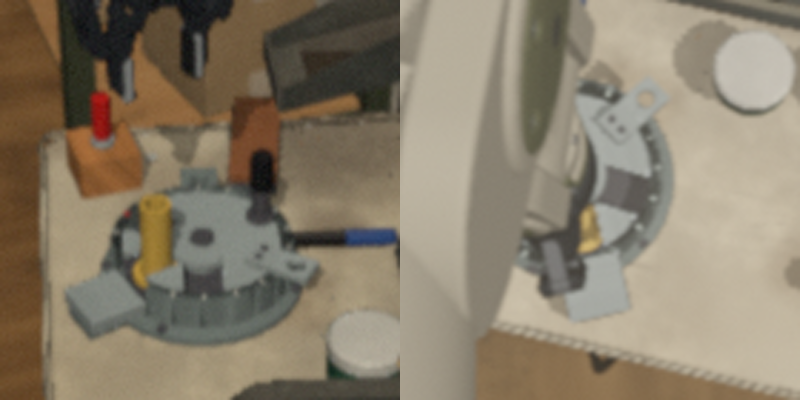

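>>> {"op": "servo_tool", "data": {"deltas": [{"dx": 4,"dy": 2.5,"dz": 5,"rx": 0,"ry": 0,"rz": 0.122,"fingers": -0.2},{"dx": 4,"dy": 2.5,"dz": 5,"rx": 0,"ry": 0,"rz": 0.122,"fingers": -0.2},{"dx": 4,"dy": 2.5,"dz": 5,"rx": 0,"ry": 0,"rz": 0.122,"fingers": -0.2},{"dx": 4,"dy": 2.5,"dz": 0,"rx": 0,"ry": 0,"rz": 0.122,"fingers": -0.2},{"dx": 4,"dy": 2.5,"dz": 0,"rx": 0,"ry": 0,"rz": 0.122,"fingers": -0.2},{"dx": 4,"dy": 2.5,"dz": 0,"rx": 0,"ry": 0,"rz": 0.122,"fingers": -0.2},{"dx": 4,"dy": 2.5,"dz": 0,"rx": 0,"ry": 0,"rz": 0.122,"fingers": -0.2},{"dx": 0,"dy": 4,"dz": 0,"rx": 0,"ry": 0,"rz": 0.122,"fingers": -0.2}]}}

```text
clock: 16.95
tcp_pos: [0.5348, 0.0338, 0.2806]
orientation: [-0.002, 0.176, 0.984, -0.0]
wrist_force: [0.6, 0.5, -0.1]
finger_gap: 0.0513
```

>>> {"op": "servo_tool", "data": {"deltas": [{"dx": 0,"dy": 0,"dz": 0,"rx": 0,"ry": 0,"rz": 0.12,"fingers": -0.2},{"dx": 0,"dy": 0,"dz": 0,"rx": 0,"ry": 0,"rz": 0.12,"fingers": -0.2},{"dx": 0,"dy": 0,"dz": 0,"rx": 0,"ry": 0,"rz": 0.12,"fingers": -0.2},{"dx": 10,"dy": 0,"dz": 0,"rx": 0,"ry": -0.06,"rz": 0,"fingers": -0.2},{"dx": 10,"dy": 0,"dz": 0,"rx": 0,"ry": -0.06,"rz": 0,"fingers": -0.2},{"dx": 10,"dy": 0,"dz": 0,"rx": 0,"ry": -0.06,"rz": 0,"fingers": -0.2},{"dx": 10,"dy": 0,"dz": 0,"rx": 0,"ry": -0.06,"rz": 0,"fingers": -0.2},{"dx": 10,"dy": 0,"dz": 0,"rx": 0,"ry": -0.06,"rz": 0,"fingers": -0.2}]}}

```text
clock: 17.75
tcp_pos: [0.5846, 0.0338, 0.2807]
orientation: [0.149, -0.001, 0.989, 0.0]
wrist_force: [-0.3, -0.1, 0.2]
finger_gap: 0.0516
```

>>> {"op": "servo_tool", "data": {"deltas": [{"dx": 0,"dy": 0,"dz": -25,"rx": 0,"ry": 0,"rz": 0,"fingers": -0.2},{"dx": 0,"dy": 0,"dz": -10,"rx": 0,"ry": 0,"rz": 0,"fingers": -0.2}]}}

```text
clock: 17.95
tcp_pos: [0.5829, 0.0339, 0.244]
orientation: [0.147, -0.001, 0.989, 0.0]
wrist_force: [-0.7, -0.4, -0.8]
finger_gap: 0.0515
```

>>> {"op": "servo_tool", "data": {"deltas": [{"dx": 2,"dy": 0,"dz": -25,"rx": 0,"ry": 0,"rz": 0,"fingers": -0.2},{"dx": 0,"dy": 0,"dz": -28,"rx": 0,"ry": 0,"rz": 0,"fingers": -0.2},{"dx": 0,"dy": 0,"dz": -28,"rx": 0,"ry": 0,"rz": 0,"fingers": -0.2},{"dx": 0,"dy": 0,"dz": -22,"rx": 0,"ry": 0,"rz": 0,"fingers": -0.2},{"dx": 0,"dy": 0,"dz": 0,"rx": 0,"ry": 0,"rz": 0,"fingers": 1},{"dx": 0,"dy": 0,"dz": 0,"rx": 0,"ry": 0,"rz": 0,"fingers": 1},{"dx": 0,"dy": 0,"dz": 0,"rx": 0,"ry": 0,"rz": 0,"fingers": 1},{"dx": 0,"dy": 0,"dz": 0,"rx": 0,"ry": 0,"rz": 0,"fingers": 1}], "newtons": 30}}

```text
clock: 18.75
tcp_pos: [0.5866, 0.0347, 0.1445]
orientation: [0.149, -0.001, 0.989, 0.001]
wrist_force: [3.2, 4.1, -11.1]
finger_gap: 0.0193
```

>>> {"op": "servo_tool", "data": {"deltas": [{"dx": 0,"dy": 0,"dz": 0,"rx": 0,"ry": 0,"rz": 0,"fingers": 1},{"dx": 0,"dy": 0,"dz": 0,"rx": 0,"ry": 0,"rz": 0,"fingers": 1}]}}

```text
clock: 18.95
tcp_pos: [0.5865, 0.0347, 0.1445]
orientation: [0.149, -0.001, 0.989, 0.001]
wrist_force: [3.0, 3.6, -11.2]
finger_gap: 0.0194
```

>>> {"op": "servo_tool", "data": {"deltas": [{"dx": -1.4,"dy": 4.9,"dz": 0,"rx": 0,"ry": 0,"rz": 0,"fingers": 1},{"dx": -1.8,"dy": 4.7,"dz": 0,"rx": 0,"ry": 0,"rz": 0,"fingers": 1},{"dx": -2.2,"dy": 4.6,"dz": 0,"rx": 0,"ry": 0,"rz": 0,"fingers": 1},{"dx": -2.6,"dy": 4.3,"dz": 0,"rx": 0,"ry": 0,"rz": 0,"fingers": 1},{"dx": -3.0,"dy": 4.1,"dz": 0,"rx": 0,"ry": 0,"rz": 0,"fingers": 1},{"dx": -3.3,"dy": 3.8,"dz": 0,"rx": 0,"ry": 0,"rz": 0,"fingers": 1},{"dx": 0,"dy": 0,"dz": 0,"rx": 0,"ry": 0,"rz": 0,"fingers": 1}]}}

```text
clock: 19.65
tcp_pos: [0.5736, 0.0588, 0.1457]
orientation: [0.15, -0.0, 0.989, -0.002]
wrist_force: [4.8, -5.9, -8.6]
finger_gap: 0.0192
```

>>> {"op": "servo_tool", "data": {"deltas": [{"dx": -3.6,"dy": 3.5,"dz": 0,"rx": 0,"ry": 0,"rz": 0,"fingers": 1},{"dx": -3.9,"dy": 3.2,"dz": 0,"rx": 0,"ry": 0,"rz": 0,"fingers": 1},{"dx": -4.2,"dy": 2.8,"dz": 0,"rx": 0,"ry": 0,"rz": 0,"fingers": 1},{"dx": -4.4,"dy": 2.5,"dz": 0,"rx": 0,"ry": 0,"rz": 0,"fingers": 1},{"dx": -4.6,"dy": 2.0,"dz": 0,"rx": 0,"ry": 0,"rz": 0,"fingers": 1},{"dx": -4.8,"dy": 1.7,"dz": 0,"rx": 0,"ry": 0,"rz": 0,"fingers": 1},{"dx": 0,"dy": 0,"dz": 0,"rx": 0,"ry": 0,"rz": 0,"fingers": 1},{"dx": 0,"dy": 0,"dz": 0,"rx": 0,"ry": 0,"rz": 0,"fingers": 1}]}}

```text
clock: 20.45
tcp_pos: [0.5477, 0.0756, 0.146]
orientation: [0.15, -0.001, 0.989, -0.0]
wrist_force: [0.5, -1.1, -1.4]
finger_gap: 0.019
```

>>> {"op": "servo_tool", "data": {"deltas": [{"dx": 0,"dy": 0,"dz": 0,"rx": 0,"ry": 0,"rz": 0,"fingers": -0.2},{"dx": 0,"dy": 0,"dz": 0,"rx": 0,"ry": 0,"rz": 0,"fingers": -0.2},{"dx": 0,"dy": 0,"dz": 0,"rx": 0,"ry": 0,"rz": 0,"fingers": -0.2},{"dx": 0,"dy": 0,"dz": 30,"rx": 0,"ry": 0,"rz": 0,"fingers": -0.2},{"dx": 0,"dy": 0,"dz": 35,"rx": 0,"ry": 0,"rz": 0,"fingers": -0.2},{"dx": 0,"dy": 0,"dz": 35,"rx": 0,"ry": 0,"rz": 0,"fingers": -0.2},{"dx": -10,"dy": -10,"dz": 35,"rx": 0,"ry": 0.06,"rz": 0,"fingers": -0.2},{"dx": -10,"dy": -30,"dz": 0,"rx": 0,"ry": 0.06,"rz": 0,"fingers": -0.2}]}}

```text
clock: 21.25
tcp_pos: [0.5294, 0.0369, 0.2864]
orientation: [0.094, -0.002, 0.996, 0.0]
wrist_force: [1.4, -0.9, 0.4]
finger_gap: 0.0514
```

>>> {"op": "servo_tool", "data": {"deltas": [{"dx": -10,"dy": -30,"dz": 0,"rx": 0,"ry": 0.06,"rz": 0,"fingers": -0.5},{"dx": -10,"dy": -30,"dz": 0,"rx": 0,"ry": 0.06,"rz": 0,"fingers": -0.5},{"dx": -10,"dy": -30,"dz": 0,"rx": 0,"ry": 0.06,"rz": 0,"fingers": -0.5},{"dx": -10,"dy": -20,"dz": 0,"rx": 0,"ry": 0,"rz": -0.122,"fingers": -0.5},{"dx": -10,"dy": -10,"dz": 0,"rx": 0,"ry": 0,"rz": -0.122,"fingers": -0.5},{"dx": -10,"dy": -10,"dz": 0,"rx": 0,"ry": 0,"rz": -0.122,"fingers": -0.5},{"dx": -10,"dy": -10,"dz": 0,"rx": 0,"ry": 0,"rz": -0.122,"fingers": -0.5},{"dx": -10,"dy": 0,"dz": 0,"rx": 0,"ry": 0,"rz": -0.122,"fingers": -0.5}]}}

```text
clock: 22.05
tcp_pos: [0.4471, -0.1053, 0.2801]
orientation: [0.0, 0.303, 0.953, -0.0]
wrist_force: [-0.2, 1.4, -0.3]
finger_gap: 0.064
```

>>> {"op": "servo_tool", "data": {"deltas": [{"dx": -5,"dy": 0,"dz": 0,"rx": 0,"ry": 0,"rz": -0.122,"fingers": -0.5},{"dx": 0,"dy": 0,"dz": 0,"rx": 0,"ry": 0,"rz": -0.122,"fingers": -0.5},{"dx": 0,"dy": 0,"dz": 0,"rx": 0,"ry": 0,"rz": -0.122,"fingers": -0.5},{"dx": 0,"dy": 0,"dz": 0,"rx": 0,"ry": 0,"rz": -0.12,"fingers": -0.5},{"dx": 0,"dy": 0,"dz": 0,"rx": 0,"ry": 0,"rz": -0.12,"fingers": -0.5},{"dx": 0,"dy": 0,"dz": 0,"rx": 0,"ry": 0,"rz": -0.12,"fingers": -0.5}]}}

```text
clock: 22.65
tcp_pos: [0.4424, -0.1042, 0.2802]
orientation: [0.0, 0.621, 0.784, 0.0]
wrist_force: [-0.3, 0.2, 1.2]
finger_gap: 0.0641
```

```bash
python3 - <<'E'
from h import *
c,s=bushes();bushes()
x=s["img"][130:360,200:370];y=c["img"][150:290,180:400]
cv2.imwrite("pics/e1.png",np.hstack([cv2.resize(x,(296,400),interpolation=2),cv2.resize(y,(500,318),interpolation=2)[:400] if 0 else cv2.copyMakeBorder(cv2.resize(y,(500,318),interpolation=2),0,82,0,0,0)])[:,:,::-1])
print(env.get_state()["tcp_pos"])
E
```

```text
side 0.89 [ 0.431 -0.237] [ 1.4 -3.  -1.5  2.6]
side 0.87 [0.5404 0.0148] [-3.9 -5.   4.   2. ]
side 0.95 [ 0.4304 -0.2374] [ 1.3 -3.1 -1.3  2.6]
side 0.57 [0.5418 0.0154] [-2.3 -2.2  2.3  1.5]
[ 0.44225224 -0.10420244  0.27996902]
```

View pics/e1.png

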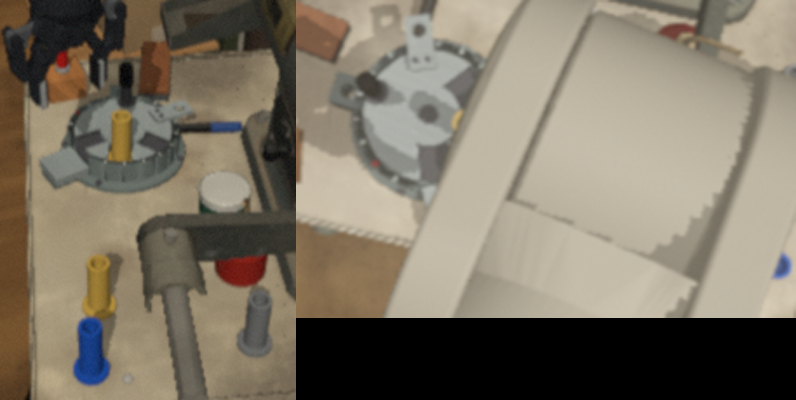

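>>> {"op": "servo_tool", "data": {"deltas": [{"dx": -4,"dy": -33,"dz": -10,"rx": 0,"ry": 0,"rz": 0,"fingers": 0.03},{"dx": -4,"dy": -33,"dz": -20,"rx": 0,"ry": 0,"rz": 0,"fingers": 0.03},{"dx": -4,"dy": -33,"dz": -25,"rx": 0,"ry": 0,"rz": 0,"fingers": 0.03},{"dx": -2.3,"dy": -33.3,"dz": -25,"rx": 0,"ry": 0,"rz": 0,"fingers": 0.03},{"dx": 0,"dy": 0,"dz": 0,"rx": 0,"ry": 0,"rz": 0,"fingers": 0.03},{"dx": 0,"dy": 0,"dz": 0,"rx": 0,"ry": 0,"rz": 0,"fingers": 0.03}]}}

```text
clock: 23.65
tcp_pos: [0.4274, -0.2367, 0.1993]
orientation: [-0.001, 0.619, 0.785, 0.0]
wrist_force: [0.1, 0.3, 0.2]
finger_gap: 0.0414
```

```bash
python3 - <<'E'
from h import *
c,s=bushes()
save(s,"e2.png",(200,200,330,350),4)
E
```

```text
top 0.73 [ 0.4229 -0.2301] [-3.4 -0.7  1.9  0.7]
top 0.73 [ 0.5349 -0.018 ] [-1.   1.3  1.  -1.7]
side 0.75 [ 0.4316 -0.2335] [-0.8 -2.6  0.8  1.7]
```

View pics/e2.png

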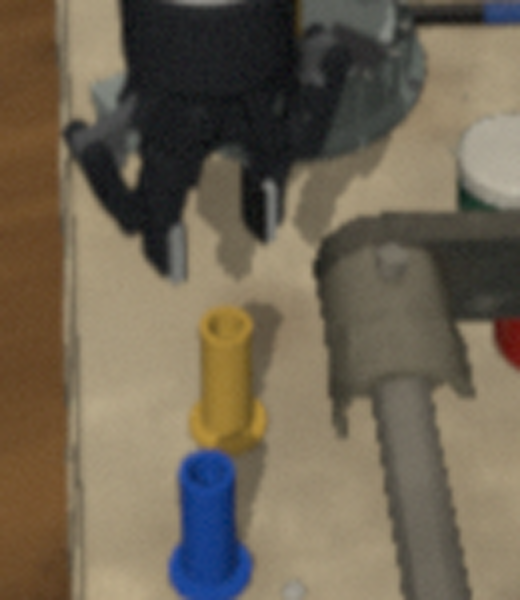

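>>> {"op": "servo_tool", "data": {"deltas": [{"dx": 3,"dy": 0.5,"dz": -20,"rx": 0,"ry": 0,"rz": 0,"fingers": 0.03},{"dx": 0,"dy": 0,"dz": -20,"rx": 0,"ry": 0,"rz": 0,"fingers": 0.03},{"dx": 0,"dy": 0,"dz": -15,"rx": 0,"ry": 0,"rz": 0,"fingers": 0.03},{"dx": 0,"dy": 0,"dz": 0,"rx": 0,"ry": 0,"rz": 0,"fingers": 0.03}]}}

```text
clock: 24.25
tcp_pos: [0.4303, -0.2345, 0.1439]
orientation: [-0.001, 0.618, 0.786, 0.0]
wrist_force: [-0.2, -0.0, 0.5]
finger_gap: 0.0413
```

>>> {"op": "servo_tool", "data": {"deltas": [{"dx": 0,"dy": 0,"dz": -15,"rx": 0,"ry": 0,"rz": 0,"fingers": 0.03},{"dx": 0,"dy": 0,"dz": -12,"rx": 0,"ry": 0,"rz": 0,"fingers": 0.03},{"dx": 0,"dy": 0,"dz": 0,"rx": 0,"ry": 0,"rz": 0,"fingers": 0.03}]}}

```text
clock: 24.55
tcp_pos: [0.4305, -0.2352, 0.1173]
orientation: [-0.001, 0.619, 0.786, 0.0]
wrist_force: [0.0, 0.1, -0.3]
finger_gap: 0.0417
```

>>> {"op": "servo_tool", "data": {"deltas": [{"dx": 0,"dy": 0,"dz": 0,"rx": 0,"ry": 0,"rz": 0,"fingers": 1},{"dx": 0,"dy": 0,"dz": 0,"rx": 0,"ry": 0,"rz": 0,"fingers": 1},{"dx": 0,"dy": 0,"dz": 0,"rx": 0,"ry": 0,"rz": 0,"fingers": 1},{"dx": 0,"dy": 0,"dz": 0,"rx": 0,"ry": 0,"rz": 0,"fingers": 1},{"dx": 0,"dy": 0,"dz": 0,"rx": 0,"ry": 0,"rz": 0,"fingers": 1}], "newtons": 50}}

```text
clock: 25.05
tcp_pos: [0.4312, -0.2362, 0.1184]
orientation: [0.001, 0.619, 0.785, 0.0]
wrist_force: [0.3, -0.4, 1.5]
finger_gap: 0.0247
```

>>> {"op": "servo_tool", "data": {"deltas": [{"dx": 0,"dy": 0,"dz": 25,"rx": 0,"ry": 0,"rz": 0,"fingers": 1},{"dx": 0,"dy": 0,"dz": 30,"rx": 0,"ry": 0,"rz": 0,"fingers": 1},{"dx": 0,"dy": 30,"dz": 0,"rx": 0,"ry": 0,"rz": 0,"fingers": 1},{"dx": 3.8,"dy": 34,"dz": 0,"rx": 0,"ry": 0,"rz": 0,"fingers": 1},{"dx": 4,"dy": 34,"dz": 0,"rx": 0,"ry": 0,"rz": 0,"fingers": 1},{"dx": 4,"dy": 34,"dz": 0,"rx": 0,"ry": 0,"rz": 0,"fingers": 1},{"dx": 3,"dy": 34,"dz": 0,"rx": 0,"ry": 0,"rz": 0,"fingers": 1},{"dx": 3,"dy": 34,"dz": 0,"rx": 0,"ry": 0,"rz": 0,"fingers": 1}]}}

```text
clock: 25.85
tcp_pos: [0.4484, -0.0347, 0.1728]
orientation: [-0.0, 0.619, 0.785, -0.0]
wrist_force: [0.6, -0.1, -1.6]
finger_gap: 0.0245
```

>>> {"op": "servo_tool", "data": {"deltas": [{"dx": 0,"dy": 20,"dz": 0,"rx": 0,"ry": 0,"rz": 0,"fingers": 1},{"dx": 0,"dy": 14.4,"dz": 0,"rx": 0,"ry": 0,"rz": 0,"fingers": 1},{"dx": 0,"dy": 0,"dz": 0,"rx": 0,"ry": 0,"rz": 0,"fingers": 1},{"dx": 0,"dy": 0,"dz": 0,"rx": 0,"ry": 0,"rz": 0,"fingers": 1}]}}

```text
clock: 26.25
tcp_pos: [0.4486, -0.0016, 0.1728]
orientation: [0.0, 0.619, 0.786, -0.0]
wrist_force: [0.3, 0.0, -0.7]
finger_gap: 0.0246
```

>>> {"op": "servo_tool", "data": {"deltas": [{"dx": 0,"dy": 0,"dz": -15,"rx": 0,"ry": 0,"rz": 0,"fingers": 1},{"dx": 0,"dy": 0,"dz": -10,"rx": 0,"ry": 0,"rz": 0,"fingers": 1},{"dx": 0,"dy": 0,"dz": -4,"rx": 0,"ry": 0,"rz": 0,"fingers": 1},{"dx": 0,"dy": 0,"dz": 0,"rx": 0,"ry": 0,"rz": 0,"fingers": 1}]}}

```text
clock: 26.65
tcp_pos: [0.4481, -0.002, 0.1432]
orientation: [-0.001, 0.619, 0.785, -0.0]
wrist_force: [-0.4, 0.8, -1.6]
finger_gap: 0.0245
```

>>> {"op": "servo_tool", "data": {"deltas": [{"dx": 0,"dy": 0,"dz": -1.5,"rx": 0,"ry": 0,"rz": 0,"fingers": 1},{"dx": 0,"dy": 0,"dz": 0,"rx": 0,"ry": 0,"rz": 0,"fingers": 1}]}}

```text
clock: 26.85
tcp_pos: [0.449, -0.0018, 0.1426]
orientation: [0.0, 0.619, 0.785, 0.0]
wrist_force: [-0.7, 0.1, -2.0]
finger_gap: 0.0245
```

```bash
python3 - <<'E'
from h import *
s=cam("side");save(s,"e3.png",(200,130,320,240),5)
E
```

```text
(no output)
```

View pics/e3.png

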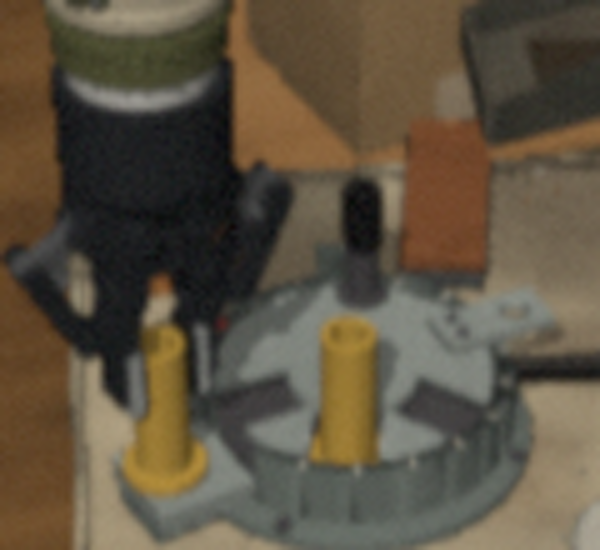

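>>> {"op": "servo_tool", "data": {"deltas": [{"dx": 6.8,"dy": 1.6,"dz": 0,"rx": 0,"ry": 0,"rz": 0,"fingers": 1},{"dx": 6.8,"dy": 1.6,"dz": 0,"rx": 0,"ry": 0,"rz": 0,"fingers": 1},{"dx": 6.8,"dy": 1.6,"dz": 0,"rx": 0,"ry": 0,"rz": 0,"fingers": 1},{"dx": 0,"dy": 0,"dz": 0,"rx": 0,"ry": 0,"rz": 0,"fingers": 1}]}}

```text
clock: 27.3
tcp_pos: [0.4707, 0.0033, 0.1426]
orientation: [0.001, 0.619, 0.786, 0.0]
wrist_force: [0.5, -1.3, -1.5]
finger_gap: 0.0248
```

>>> {"op": "servo_tool", "data": {"deltas": [{"dx": 4.9,"dy": 1.2,"dz": 0,"rx": 0,"ry": 0,"rz": 0,"fingers": 1},{"dx": 4.9,"dy": 1.2,"dz": 0,"rx": 0,"ry": 0,"rz": 0,"fingers": 1},{"dx": 4.9,"dy": 1.2,"dz": 0,"rx": 0,"ry": 0,"rz": 0,"fingers": 1},{"dx": 0,"dy": 0,"dz": 0,"rx": 0,"ry": 0,"rz": 0,"fingers": 1}]}}

```text
clock: 27.7
tcp_pos: [0.4844, 0.0072, 0.1423]
orientation: [-0.0, 0.619, 0.786, 0.0]
wrist_force: [0.7, 0.7, -2.0]
finger_gap: 0.0246
```

>>> {"op": "servo_tool", "data": {"deltas": [{"dx": 4.9,"dy": 1.2,"dz": 0,"rx": 0,"ry": 0,"rz": 0,"fingers": 1},{"dx": 4.9,"dy": 1.2,"dz": 0,"rx": 0,"ry": 0,"rz": 0,"fingers": 1},{"dx": 3.9,"dy": 0.9,"dz": 0,"rx": 0,"ry": 0,"rz": 0,"fingers": 1},{"dx": 0,"dy": 0,"dz": 0,"rx": 0,"ry": 0,"rz": 0,"fingers": 1}]}}

```text
clock: 28.1
tcp_pos: [0.4985, 0.01, 0.1426]
orientation: [0.001, 0.619, 0.785, 0.0]
wrist_force: [-0.1, -0.7, -2.3]
finger_gap: 0.0244
```

>>> {"op": "servo_tool", "data": {"deltas": [{"dx": 2,"dy": 0.5,"dz": 0,"rx": 0,"ry": 0,"rz": 0,"fingers": 1},{"dx": 2,"dy": 0.5,"dz": -1,"rx": 0,"ry": 0,"rz": 0,"fingers": 1},{"dx": 0,"dy": 0,"dz": -1,"rx": 0,"ry": 0,"rz": 0,"fingers": 1},{"dx": 0,"dy": 0,"dz": 0,"rx": 0,"ry": 0,"rz": 0,"fingers": 1},{"dx": 0,"dy": 0,"dz": 0,"rx": 0,"ry": 0,"rz": 0,"fingers": 1}]}}

```text
clock: 28.6
tcp_pos: [0.5018, 0.011, 0.1413]
orientation: [0.001, 0.619, 0.785, 0.0]
wrist_force: [-1.3, -0.2, 5.3]
finger_gap: 0.0243
```

>>> {"op": "servo_tool", "data": {"deltas": [{"dx": 1,"dy": 0.2,"dz": 0,"rx": 0,"ry": 0,"rz": 0,"fingers": 1},{"dx": 1,"dy": 0.2,"dz": 0,"rx": 0,"ry": 0,"rz": 0,"fingers": 1},{"dx": 0,"dy": 0,"dz": 0,"rx": 0,"ry": 0,"rz": 0,"fingers": 1},{"dx": 0,"dy": 0,"dz": 0,"rx": 0,"ry": 0,"rz": 0,"fingers": 1}]}}

```text
clock: 29.0
tcp_pos: [0.5024, 0.0113, 0.1412]
orientation: [-0.0, 0.619, 0.785, -0.001]
wrist_force: [-5.3, -1.1, 8.5]
finger_gap: 0.0247
```

>>> {"op": "servo_tool", "data": {"deltas": [{"dx": 1,"dy": 0.2,"dz": 0,"rx": 0,"ry": 0,"rz": 0,"fingers": 1},{"dx": 1,"dy": 0.2,"dz": 0,"rx": 0,"ry": 0,"rz": 0,"fingers": 1},{"dx": 0,"dy": 0,"dz": 0,"rx": 0,"ry": 0,"rz": 0,"fingers": 1},{"dx": 0,"dy": 0,"dz": 0,"rx": 0,"ry": 0,"rz": 0,"fingers": 1}]}}

```text
clock: 29.4
tcp_pos: [0.5044, 0.0116, 0.1412]
orientation: [-0.0, 0.619, 0.785, -0.001]
wrist_force: [-4.7, -1.1, 9.7]
finger_gap: 0.0249
```

>>> {"op": "servo_tool", "data": {"deltas": [{"dx": 1,"dy": 0.2,"dz": 0,"rx": 0,"ry": 0,"rz": 0,"fingers": 1},{"dx": 1,"dy": 0.2,"dz": 0,"rx": 0,"ry": 0,"rz": 0,"fingers": 1},{"dx": 0,"dy": 0,"dz": 0,"rx": 0,"ry": 0,"rz": 0,"fingers": 1},{"dx": 0,"dy": 0,"dz": 0,"rx": 0,"ry": 0,"rz": 0,"fingers": 1}]}}

```text
clock: 29.8
tcp_pos: [0.5056, 0.0119, 0.1411]
orientation: [-0.001, 0.619, 0.785, -0.002]
wrist_force: [-7.4, -2.2, 11.8]
finger_gap: 0.0251
```

>>> {"op": "servo_tool", "data": {"deltas": [{"dx": 1,"dy": 0.2,"dz": 0,"rx": 0,"ry": 0,"rz": 0,"fingers": 1},{"dx": 1,"dy": 0.2,"dz": 0,"rx": 0,"ry": 0,"rz": 0,"fingers": 1},{"dx": 0,"dy": 0,"dz": 0,"rx": 0,"ry": 0,"rz": 0,"fingers": 1},{"dx": 0,"dy": 0,"dz": 0,"rx": 0,"ry": 0,"rz": 0,"fingers": 1}]}}

```text
clock: 30.2
tcp_pos: [0.5065, 0.0122, 0.1408]
orientation: [-0.002, 0.619, 0.785, -0.003]
wrist_force: [-9.9, -2.7, 12.5]
finger_gap: 0.0247
```

>>> {"op": "servo_tool", "data": {"deltas": [{"dx": 1,"dy": 0.2,"dz": 0,"rx": 0,"ry": 0,"rz": 0,"fingers": 1},{"dx": 0,"dy": 0,"dz": 0,"rx": 0,"ry": 0,"rz": 0,"fingers": 1},{"dx": 0,"dy": 0,"dz": 0,"rx": 0,"ry": 0,"rz": 0,"fingers": 1}]}}

```text
clock: 30.5
tcp_pos: [0.5067, 0.0122, 0.1408]
orientation: [-0.002, 0.619, 0.785, -0.003]
wrist_force: [-12.9, -3.6, 14.7]
finger_gap: 0.0243
```

>>> {"op": "servo_tool", "data": {"deltas": [{"dx": -2,"dy": -0.4,"dz": 0,"rx": 0,"ry": 0,"rz": 0,"fingers": 1},{"dx": 0,"dy": 0,"dz": 0,"rx": 0,"ry": 0,"rz": 0,"fingers": 0.1},{"dx": 0,"dy": 0,"dz": 0,"rx": 0,"ry": 0,"rz": 0,"fingers": 0.1},{"dx": 0,"dy": 0,"dz": 0,"rx": 0,"ry": 0,"rz": 0,"fingers": 0.1},{"dx": 0,"dy": 0,"dz": 20,"rx": 0,"ry": 0,"rz": 0,"fingers": 0.1},{"dx": 0,"dy": 0,"dz": 40,"rx": 0,"ry": 0,"rz": 0,"fingers": 0.1},{"dx": 0,"dy": 0,"dz": 40,"rx": 0,"ry": 0,"rz": 0,"fingers": -0.2},{"dx": 0,"dy": 0,"dz": 38,"rx": 0,"ry": 0,"rz": 0,"fingers": -0.2}]}}

```text
clock: 31.3
tcp_pos: [0.5087, 0.0126, 0.28]
orientation: [0.0, 0.619, 0.785, 0.0]
wrist_force: [1.0, -0.4, 0.5]
finger_gap: 0.0513
```

```bash
python3 - <<'E'
from h import *
bushes()
E
```

```text
top 0.72 [ 0.536  -0.0224] [-0.7  0.4  0.7 -0.5]
side 0.75 [0.5101 0.0417] [-0.7 -3.5  0.7  1.9]
side 0.59 [0.5411 0.0088] [-3.6 -1.4  3.7  1.1]
```

>>> {"op": "servo_tool", "data": {"deltas": [{"dx": 0,"dy": 8,"dz": 0,"rx": 0,"ry": 0,"rz": 0.122,"fingers": -0.2},{"dx": 0,"dy": 8,"dz": 0,"rx": 0,"ry": 0,"rz": 0.122,"fingers": -0.2},{"dx": 0,"dy": 8,"dz": 0,"rx": 0,"ry": 0,"rz": 0.122,"fingers": -0.2},{"dx": 0,"dy": 8,"dz": 0,"rx": 0,"ry": 0,"rz": 0.122,"fingers": -0.2},{"dx": 0,"dy": 8,"dz": 0,"rx": 0,"ry": 0,"rz": 0.122,"fingers": -0.2},{"dx": 0,"dy": 8,"dz": 0,"rx": 0,"ry": 0,"rz": 0.122,"fingers": -0.2},{"dx": 0,"dy": 8,"dz": 0,"rx": 0,"ry": 0,"rz": 0.122,"fingers": -0.2},{"dx": 0,"dy": 7,"dz": 0,"rx": 0,"ry": 0,"rz": 0.122,"fingers": -0.2}]}}

```text
clock: 32.3
tcp_pos: [0.5077, 0.0759, 0.2762]
orientation: [-0.002, 0.176, 0.984, -0.0]
wrist_force: [-0.3, 0.0, -0.3]
finger_gap: 0.0514
```

>>> {"op": "servo_tool", "data": {"deltas": [{"dx": 0,"dy": 0,"dz": 0,"rx": 0,"ry": 0,"rz": 0.12,"fingers": -0.2},{"dx": 0,"dy": 0,"dz": 0,"rx": 0,"ry": 0,"rz": 0.12,"fingers": -0.2},{"dx": 0,"dy": 0,"dz": 0,"rx": 0,"ry": 0,"rz": 0.12,"fingers": -0.2},{"dx": 8,"dy": 0,"dz": 0,"rx": 0,"ry": -0.06,"rz": 0,"fingers": -0.2},{"dx": 8,"dy": 0,"dz": 0,"rx": 0,"ry": -0.06,"rz": 0,"fingers": -0.2},{"dx": 8,"dy": 0,"dz": 0,"rx": 0,"ry": -0.06,"rz": 0,"fingers": -0.2},{"dx": 8,"dy": 0,"dz": 0,"rx": 0,"ry": -0.06,"rz": 0,"fingers": -0.2},{"dx": 7,"dy": 0,"dz": 0,"rx": 0,"ry": -0.06,"rz": 0,"fingers": -0.2}]}}

```text
clock: 33.1
tcp_pos: [0.547, 0.0755, 0.2762]
orientation: [0.149, -0.001, 0.989, 0.0]
wrist_force: [-0.0, 0.3, -0.5]
finger_gap: 0.0514
```

>>> {"op": "servo_tool", "data": {"deltas": [{"dx": 0,"dy": 0,"dz": -25,"rx": 0,"ry": 0,"rz": 0,"fingers": -0.2},{"dx": 0,"dy": 0,"dz": -10,"rx": 0,"ry": 0,"rz": 0,"fingers": -0.2},{"dx": 0,"dy": 0,"dz": 0,"rx": 0,"ry": 0,"rz": 0,"fingers": -0.2}]}}

```text
clock: 33.4
tcp_pos: [0.5454, 0.0755, 0.2398]
orientation: [0.146, -0.001, 0.989, -0.0]
wrist_force: [-1.2, 0.7, 0.6]
finger_gap: 0.0509
```

>>> {"op": "servo_tool", "data": {"deltas": [{"dx": 2,"dy": 0,"dz": -25,"rx": 0,"ry": 0,"rz": 0,"fingers": -0.2},{"dx": 0,"dy": 0,"dz": -28,"rx": 0,"ry": 0,"rz": 0,"fingers": -0.2},{"dx": 0,"dy": 0,"dz": -26,"rx": 0,"ry": 0,"rz": 0,"fingers": -0.2},{"dx": 0,"dy": 0,"dz": -18,"rx": 0,"ry": 0,"rz": 0,"fingers": -0.2},{"dx": 0,"dy": 0,"dz": 0,"rx": 0,"ry": 0,"rz": 0,"fingers": 1},{"dx": 0,"dy": 0,"dz": 0,"rx": 0,"ry": 0,"rz": 0,"fingers": 1},{"dx": 0,"dy": 0,"dz": 0,"rx": 0,"ry": 0,"rz": 0,"fingers": 1},{"dx": 0,"dy": 0,"dz": 0,"rx": 0,"ry": 0,"rz": 0,"fingers": 1}], "newtons": 45}}

```text
clock: 34.2
tcp_pos: [0.55, 0.0759, 0.1472]
orientation: [0.15, -0.001, 0.989, 0.0]
wrist_force: [1.8, 2.1, -4.6]
finger_gap: 0.0187
```

>>> {"op": "servo_tool", "data": {"deltas": [{"dx": 0,"dy": 0,"dz": 0,"rx": 0,"ry": 0,"rz": 0,"fingers": 1},{"dx": 0,"dy": 0,"dz": 0,"rx": 0,"ry": 0,"rz": 0,"fingers": 1}]}}

```text
clock: 34.4
tcp_pos: [0.55, 0.0758, 0.1472]
orientation: [0.15, -0.001, 0.989, 0.0]
wrist_force: [1.2, 4.2, -1.9]
finger_gap: 0.0186
```

>>> {"op": "servo_tool", "data": {"deltas": [{"dx": -4.9,"dy": 1.2,"dz": 0,"rx": 0,"ry": 0,"rz": 0,"fingers": 1},{"dx": -5,"dy": 0.8,"dz": 0,"rx": 0,"ry": 0,"rz": 0,"fingers": 1},{"dx": -5,"dy": 0.4,"dz": 0,"rx": 0,"ry": 0,"rz": 0,"fingers": 1},{"dx": -5.1,"dy": -0.1,"dz": 0,"rx": 0,"ry": 0,"rz": 0,"fingers": 1},{"dx": -5,"dy": -0.5,"dz": 0,"rx": 0,"ry": 0,"rz": 0,"fingers": 1},{"dx": -5,"dy": -1,"dz": 0,"rx": 0,"ry": 0,"rz": 0,"fingers": 1},{"dx": 0,"dy": 0,"dz": 0,"rx": 0,"ry": 0,"rz": 0,"fingers": 1}]}}

```text
clock: 35.1
tcp_pos: [0.52, 0.0794, 0.1471]
orientation: [0.151, -0.003, 0.989, 0.004]
wrist_force: [2.5, 15.0, -5.8]
finger_gap: 0.0183
```

>>> {"op": "servo_tool", "data": {"deltas": [{"dx": -4.9,"dy": -0.2,"dz": 0,"rx": 0,"ry": 0,"rz": 0,"fingers": 1},{"dx": -4.7,"dy": -1.0,"dz": 0,"rx": 0,"ry": 0,"rz": 0,"fingers": 1},{"dx": -4.6,"dy": -2,"dz": 0,"rx": 0,"ry": 0,"rz": 0,"fingers": 1},{"dx": -4.4,"dy": -2.6,"dz": 0,"rx": 0,"ry": 0,"rz": 0,"fingers": 1},{"dx": 0,"dy": 0,"dz": 0,"rx": 0,"ry": 0,"rz": 0,"fingers": 1}]}}

```text
clock: 35.6
tcp_pos: [0.4988, 0.0748, 0.147]
orientation: [0.148, -0.004, 0.989, 0.005]
wrist_force: [-12.5, 17.8, 11.7]
finger_gap: 0.0185
```

>>> {"op": "servo_tool", "data": {"deltas": [{"dx": -4.1,"dy": -3,"dz": 0,"rx": 0,"ry": 0,"rz": 0,"fingers": 1},{"dx": -3.8,"dy": -3.3,"dz": 0,"rx": 0,"ry": 0,"rz": 0,"fingers": 1},{"dx": 0,"dy": 0,"dz": 0,"rx": 0,"ry": 0,"rz": 0,"fingers": 1},{"dx": 0,"dy": 0,"dz": 0,"rx": 0,"ry": 0,"rz": 0,"fingers": 1}]}}

```text
clock: 36.0
tcp_pos: [0.4907, 0.0707, 0.1469]
orientation: [0.148, -0.005, 0.989, 0.008]
wrist_force: [-9.9, 26.7, 11.0]
finger_gap: 0.0181
```

```bash
python3 - <<'E'
from h import *
print(env.get_state())
E
```

```text
{'clock': 36.0, 'joint_pos': array([-0.0316769 ,  0.09977799, -0.68579336,  0.48805784,  0.02719616,
       -0.03798302]), 'qvel': array([ 0.00308304,  0.00095451,  0.00021122,  0.00107151, -0.00216704,
       -0.00079604]), 'tau': array([-15.46175301, -28.76774848,  29.27046776,  -6.05820805,
        -8.18240583,   0.58850041]), 'tcp_pos': array([0.49069635, 0.0706834 , 0.14692907]), 'orientation': array([ 0.14840228, -0.00513098,  0.98887906,  0.00828506]), 'wrist_force': array([-9.8806236 , 26.66386857, 10.97196561]), 'ft_torque': array([5.38355204, 1.48692995, 2.32758903]), 'finger_gap': 0.01807659820315414}
```

>>> {"op": "servo_tool", "data": {"deltas": [{"dx": 0,"dy": 0,"dz": 0,"rx": 0,"ry": 0,"rz": 0,"fingers": -0.2},{"dx": 0,"dy": 0,"dz": 0,"rx": 0,"ry": 0,"rz": 0,"fingers": -0.2},{"dx": 0,"dy": 0,"dz": 0,"rx": 0,"ry": 0,"rz": 0,"fingers": -0.2},{"dx": 0,"dy": 0,"dz": 0,"rx": 0,"ry": 0,"rz": 0,"fingers": -0.2}]}}

```text
clock: 36.4
tcp_pos: [0.4936, 0.0636, 0.1469]
orientation: [0.15, -0.0, 0.989, -0.0]
wrist_force: [-0.6, -0.3, 0.4]
finger_gap: 0.0512
```

>>> {"op": "servo_tool", "data": {"deltas": [{"dx": 0,"dy": 0,"dz": 0,"rx": 0,"ry": 0,"rz": 0,"fingers": 0.3},{"dx": 0,"dy": 0,"dz": 0,"rx": 0,"ry": 0,"rz": 0,"fingers": 0.3},{"dx": 0,"dy": 0,"dz": 0,"rx": 0,"ry": 0,"rz": 0,"fingers": 0.3}], "newtons": 20}}

```text
clock: 36.7
tcp_pos: [0.493, 0.0664, 0.1469]
orientation: [0.15, -0.002, 0.989, 0.003]
wrist_force: [-3.3, 10.8, 5.2]
finger_gap: 0.0302
```

>>> {"op": "servo_tool", "data": {"deltas": [{"dx": 0,"dy": 0,"dz": 0,"rx": 0,"ry": 0,"rz": 0,"fingers": -0.3},{"dx": 0,"dy": 0,"dz": 0,"rx": 0,"ry": 0,"rz": 0,"fingers": -0.3},{"dx": 0,"dy": 0,"dz": 0,"rx": 0,"ry": 0,"rz": 0,"fingers": -0.3},{"dx": 0,"dy": 0,"dz": 35,"rx": 0,"ry": 0,"rz": 0,"fingers": -0.3},{"dx": 0,"dy": 0,"dz": 35,"rx": 0,"ry": 0,"rz": 0,"fingers": -0.3},{"dx": 0,"dy": 0,"dz": 40,"rx": 0,"ry": 0,"rz": 0,"fingers": -0.3},{"dx": -30,"dy": 0,"dz": 20,"rx": 0,"ry": 0,"rz": 0,"fingers": -0.3},{"dx": -40,"dy": 0,"dz": 0,"rx": 0,"ry": 0,"rz": 0,"fingers": -0.3}]}}

```text
clock: 37.5
tcp_pos: [0.4257, 0.0636, 0.2806]
orientation: [0.153, -0.0, 0.988, -0.0]
wrist_force: [-0.1, -0.1, 0.3]
finger_gap: 0.0556
```

```bash
python3 - <<'E'
from h import *
s=cam("side");c=cam("top");D=np.pi/180;off=np.array([-1.3,.66])
for a in(80,90,100,110,120):
    print(a,"post top",np.round(proj(s,pol((.547,.0208,.2329),.058,a*D,.106))[0]-off,1),"mid",np.round(proj(s,pol((.547,.0208,.2329),.058,a*D,.088))[0]-off,1),"eye top",np.round(proj(c,pol((.547,.0208,.2329),.086,(a-60)*D,.049))[0],1))
m=(s["img"].max(2)<45).astype(np.uint8);m[:140]=0;m[215:]=0;m[:,:225]=0;m[:,300:]=0
n,l,st,ce=cv2.connectedComponentsWithStats(m)
for i in range(1,n):
    if st[i,4]>15: print(st[i],ce[i])
save(s,"f1.png",(200,120,340,250),5);save(c,"f1t.png",(180,130,290,260),5)
E
```

```text
80 post top [261.7 167.7] mid [261.8 173.9] eye top [217.4 168.6]
90 post top [257.8 168.8] mid [258. 175.] eye top [212.2 172.6]
100 post top [254.3 170.3] mid [254.5 176.5] eye top [207.7 177.4]
110 post top [251.3 172.1] mid [251.5 178.4] eye top [204.1 182.9]
120 post top [248.8 174.3] mid [249.  180.5] eye top [201.6 188.9]
[225 158   6   6  22] [227.13636364 160.40909091]
[249 171   7  15  86] [251.58139535 178.12790698]
```

>>> {"op": "servo_tool", "data": {"deltas": [{"dx": 15,"dy": 2,"dz": 0,"rx": 0,"ry": 0.075,"rz": 0,"fingers": -0.3},{"dx": 15,"dy": 2,"dz": 0,"rx": 0,"ry": 0.075,"rz": 0,"fingers": -0.3},{"dx": 15,"dy": 2,"dz": 0,"rx": 0,"ry": 0.075,"rz": 0,"fingers": -0.3},{"dx": 15,"dy": 0,"dz": 0,"rx": 0,"ry": 0.075,"rz": 0,"fingers": -0.3},{"dx": 15,"dy": 0,"dz": 0,"rx": 0,"ry": 0,"rz": -0.117,"fingers": -0.3},{"dx": 14,"dy": 0,"dz": 0,"rx": 0,"ry": 0,"rz": -0.117,"fingers": -0.3},{"dx": 0,"dy": 0,"dz": 0,"rx": 0,"ry": 0,"rz": -0.117,"fingers": -0.3},{"dx": 0,"dy": 0,"dz": 0,"rx": 0,"ry": 0,"rz": -0.117,"fingers": -0.3}]}}

```text
clock: 38.4
tcp_pos: [0.5129, 0.0698, 0.2754]
orientation: [-0.0, 0.234, 0.972, -0.0]
wrist_force: [-0.9, 0.8, -0.3]
finger_gap: 0.0558
```

>>> {"op": "servo_tool", "data": {"deltas": [{"dx": 0,"dy": 0,"dz": -30,"rx": 0,"ry": 0,"rz": -0.117,"fingers": -0.3},{"dx": 0,"dy": 0,"dz": -30,"rx": 0,"ry": 0,"rz": -0.117,"fingers": -0.3},{"dx": 0,"dy": 0,"dz": 0,"rx": 0,"ry": 0,"rz": -0.117,"fingers": -0.3},{"dx": 0,"dy": 0,"dz": 0,"rx": 0,"ry": 0,"rz": 0,"fingers": -0.3}]}}

```text
clock: 38.8
tcp_pos: [0.5116, 0.0699, 0.2148]
orientation: [-0.001, 0.398, 0.917, -0.001]
wrist_force: [0.0, 0.5, 1.0]
finger_gap: 0.056
```

>>> {"op": "servo_tool", "data": {"deltas": [{"dx": 3,"dy": -0.5,"dz": -25,"rx": 0,"ry": 0,"rz": 0,"fingers": -0.3},{"dx": 0,"dy": 0,"dz": -25,"rx": 0,"ry": 0,"rz": 0,"fingers": -0.3},{"dx": 0,"dy": 0,"dz": -22,"rx": 0,"ry": 0,"rz": 0,"fingers": -0.3},{"dx": 0,"dy": 0,"dz": 0,"rx": 0,"ry": 0,"rz": 0,"fingers": 0.2},{"dx": 0,"dy": 0,"dz": 0,"rx": 0,"ry": 0,"rz": 0,"fingers": 1},{"dx": 0,"dy": 0,"dz": 0,"rx": 0,"ry": 0,"rz": 0,"fingers": 1},{"dx": 0,"dy": 0,"dz": 0,"rx": 0,"ry": 0,"rz": 0,"fingers": 1},{"dx": 0,"dy": 0,"dz": 0,"rx": 0,"ry": 0,"rz": 0,"fingers": 1}], "newtons": 40}}

```text
clock: 39.6
tcp_pos: [0.516, 0.0704, 0.1457]
orientation: [0.001, 0.397, 0.918, 0.001]
wrist_force: [0.8, 4.9, -1.7]
finger_gap: 0.0188
```

>>> {"op": "servo_tool", "data": {"deltas": [{"dx": 0,"dy": 0,"dz": 0,"rx": 0,"ry": 0,"rz": 0,"fingers": 1},{"dx": 0,"dy": 0,"dz": 0,"rx": 0,"ry": 0,"rz": 0,"fingers": 1}]}}

```text
clock: 39.8
tcp_pos: [0.516, 0.0705, 0.1457]
orientation: [0.001, 0.397, 0.918, 0.001]
wrist_force: [1.4, 5.2, -1.7]
finger_gap: 0.019
```

>>> {"op": "servo_tool", "data": {"deltas": [{"dx": -2.6,"dy": -1.7,"dz": 0,"rx": 0,"ry": 0,"rz": 0,"fingers": 1},{"dx": -2.4,"dy": -2,"dz": 0,"rx": 0,"ry": 0,"rz": 0,"fingers": 1},{"dx": -2.2,"dy": -2.1,"dz": 0,"rx": 0,"ry": 0,"rz": 0,"fingers": 1},{"dx": -2,"dy": -2.2,"dz": 0,"rx": 0,"ry": 0,"rz": 0,"fingers": 1},{"dx": 0,"dy": 0,"dz": 0,"rx": 0,"ry": 0,"rz": 0,"fingers": 1},{"dx": 0,"dy": 0,"dz": 0,"rx": 0,"ry": 0,"rz": 0,"fingers": 1}]}}

```text
clock: 40.4
tcp_pos: [0.5066, 0.0646, 0.1457]
orientation: [-0.0, 0.396, 0.918, 0.004]
wrist_force: [1.5, 14.6, -0.9]
finger_gap: 0.019
```

>>> {"op": "servo_tool", "data": {"deltas": [{"dx": -1.4,"dy": -0.6,"dz": 0,"rx": 0,"ry": 0,"rz": 0,"fingers": 1},{"dx": 0,"dy": 0,"dz": 0,"rx": 0,"ry": 0,"rz": 0,"fingers": 1},{"dx": 0,"dy": 0,"dz": 0,"rx": 0,"ry": 0,"rz": 0,"fingers": 1}]}}

```text
clock: 40.7
tcp_pos: [0.506, 0.0643, 0.1457]
orientation: [0.0, 0.396, 0.918, 0.004]
wrist_force: [4.3, 16.0, -3.6]
finger_gap: 0.0185
```

>>> {"op": "servo_tool", "data": {"deltas": [{"dx": -0.8,"dy": 0.8,"dz": 0,"rx": 0,"ry": 0,"rz": 0,"fingers": 1},{"dx": 0,"dy": 0,"dz": 0,"rx": 0,"ry": 0,"rz": 0,"fingers": 1},{"dx": 0,"dy": 0,"dz": 0,"rx": 0,"ry": 0,"rz": 0,"fingers": 1}]}}

```text
clock: 41.0
tcp_pos: [0.506, 0.0644, 0.1458]
orientation: [0.001, 0.396, 0.918, 0.004]
wrist_force: [6.8, 13.3, -7.0]
finger_gap: 0.0191
```

```bash
python3 - <<'E'
from h import *
s=cam("side");c=cam("top")
x=s["img"][130:240,210:320];y=c["img"][140:260,180:300]
cv2.imwrite("pics/g2.png",np.hstack([cv2.resize(x,(400,400),interpolation=2),cv2.resize(y,(400,400),interpolation=2)])[:,:,::-1])
E
```

```text
(no output)
```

View pics/g2.png

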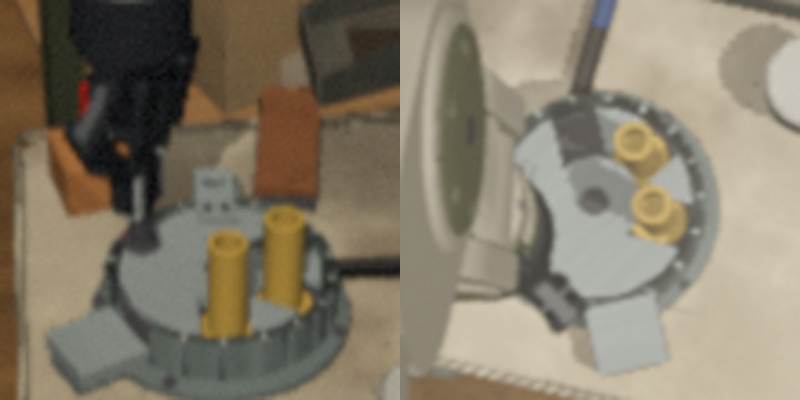

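>>> {"op": "servo_tool", "data": {"deltas": [{"dx": 0,"dy": 0,"dz": 0,"rx": 0,"ry": 0,"rz": 0,"fingers": -0.3},{"dx": 0,"dy": 0,"dz": 0,"rx": 0,"ry": 0,"rz": 0,"fingers": -0.3},{"dx": 0,"dy": 0,"dz": 0,"rx": 0,"ry": 0,"rz": 0,"fingers": -0.3},{"dx": 0,"dy": 0,"dz": 0,"rx": 0,"ry": 0,"rz": 0,"fingers": -0.3},{"dx": 0,"dy": 0,"dz": 30,"rx": 0,"ry": 0,"rz": 0,"fingers": -0.3},{"dx": 0,"dy": 0,"dz": 35,"rx": 0,"ry": 0,"rz": 0,"fingers": -0.3},{"dx": 0,"dy": 0,"dz": 40,"rx": 0,"ry": 0,"rz": 0,"fingers": -0.3},{"dx": -30,"dy": 0,"dz": 35,"rx": 0,"ry": 0,"rz": 0,"fingers": -0.3}]}}

```text
clock: 41.9
tcp_pos: [0.4761, 0.0613, 0.2864]
orientation: [0.002, 0.398, 0.917, 0.001]
wrist_force: [0.2, -0.4, 0.6]
finger_gap: 0.0556
```

>>> {"op": "servo_tool", "data": {"deltas": [{"dx": -40,"dy": -20,"dz": 0,"rx": 0,"ry": 0,"rz": 0,"fingers": -0.3},{"dx": -40,"dy": -40,"dz": 0,"rx": 0,"ry": 0,"rz": 0,"fingers": -0.3},{"dx": 0,"dy": -50,"dz": 0,"rx": 0,"ry": 0,"rz": 0,"fingers": -0.3},{"dx": 0,"dy": -50,"dz": 0,"rx": 0,"ry": 0,"rz": 0,"fingers": -0.3},{"dx": 0,"dy": -50,"dz": 0,"rx": 0,"ry": 0,"rz": 0,"fingers": -0.3},{"dx": 0,"dy": 0,"dz": 0,"rx": 0,"ry": 0,"rz": 0,"fingers": -0.3}]}}

```text
clock: 42.5
tcp_pos: [0.3983, -0.1492, 0.2848]
orientation: [0.001, 0.402, 0.916, -0.001]
wrist_force: [0.9, 0.6, -0.1]
finger_gap: 0.0554
```

```bash
python3 - <<'E'
from h import *
s=cam("side");c=cam("top");D=np.pi/180
print(env.get_state()["tcp_pos"])
m=(s["img"].max(2)<45).astype(np.uint8);m[:140]=0;m[215:]=0;m[:,:225]=0;m[:,300:]=0
n,l,st,ce=cv2.connectedComponentsWithStats(m)
for i in range(1,n):
    if st[i,4]>15: print("side post",st[i],ce[i])
g=c["img"].sum(2)//3
m=(c["img"].max(2)<60).astype(np.uint8);m[:150]=0;m[260:]=0;m[:,:185]=0;m[:,290:]=0
n,l,st,ce=cv2.connectedComponentsWithStats(m)
for i in range(1,n):
    if st[i,4]>15: print("top post",st[i],ce[i])
for a in(100,110,115,120,125):
  q=(.547,.0208,.2329);print(a,"top: post top",np.round(proj(c,pol(q,.058,a*D,.106))[0],1),"post mid",np.round(proj(c,pol(q,.058,a*D,.085))[0],1),"eye",np.round(proj(c,pol(q,.086,(a-60)*D,.049))[0],1))
e=np.round(proj(c,pol(q,.086,60*D,.049))[0]).astype(int);print(e);print(g[e[1]-8:e[1]+9,e[0]-8:e[0]+9])
E
```

```text
[ 0.39776412 -0.14482602  0.28438595]
side post [225 140  20  53 758] [233.24934037 160.96965699]
side post [244 174  10  24 156] [248.64102564 185.45512821]
100 top: post top [209.6 206.5] post mid [211.3 207.7] eye [207.7 177.4]
110 top: post top [211.8 210.6] post mid [213.4 211.8] eye [204.1 182.9]
115 top: post top [213.1 212.6] post mid [214.7 213.6] eye [202.7 185.9]
120 top: post top [214.6 214.3] post mid [216.2 215.4] eye [201.6 188.9]
125 top: post top [216.3 216. ] post mid [217.9 217. ] eye [200.7 192.1]
[202 189]
[[133 132 133 134 134 134 133 134 137 135 136 137 138 140 140 144 139]
 [134 134 134 136 137 139 141 143 144 141 138 139 140 141 142 140 129]
 [133 133 134 136 139 149 157 161 160 155 150 146 143 142 141 133 116]
 [133 133 134 135 137 144 154 162 163 163 162 160 155 151 142 128 110]
 [132 133 134 135 135 134 135 137 139 146 161 170 170 165 155 143 129]
 [134 133 136 135 133 126 114 106 108 120 145 163 170 171 170 167 160]
 [134 134 135 133 127 115  97  86  85  93 117 139 155 163 169 172 171]
 [133 135 136 135 125 103  86  80  78  80  98 122 138 146 156 166 171]
 [134 136 137 136 126 105  84  78  78  80  94 120 132 136 143 159 170]
 [135 137 139 137 130 112  89  79  79  89 108 125 134 135 139 152 167]
 [135 137 136 138 135 123 105  92  91 107 126 135 137 137 137 142 155]
 [132 131 133 136 137 134 125 118 118 126 135 139 139 137 135 137 140]
 [125 119 121 126 130 132 133 135 135 137 139 140 139 137 137 137 136]
 [119 109 108 113 115 120 125 129 133 135 137 138 139 137 137 137 136]
 [125 110 101  98 102 105 108 114 120 123 129 132 133 135 136 136 136]
 [131 123 113 102  95  92  94 101 106 109 114 118 121 123 128 131 134]
 [133 131 129 124 115 105 101  95  93  95  99 104 101  99 103 116 128]]
```

```bash
python3 - <<'E'
from h import *
f=cv2.imread("pics/fx0.png").mean(2);f=cv2.resize(f,(150,140),interpolation=cv2.INTER_AREA).astype(int) # offset 140,130
c=cam("top");g=c["img"].mean(2).astype(int)
print("initial rows179-204 cols 190-222");print(f[179-130:202-130:2,190-140:224-140:2]);print("now");print(g[179:202:2,190:224:2])
print(np.round(c["img"][186:192,205:209].mean((0,1))))
L=cut_out("lug_eye","top");[print(r["confidence"],r["extent"]) for r in L]
E
```

```text
initial rows179-204 cols 190-222
[[140 142 144 142 144 142 142 144 146 147 150 148 135 115 121 167 180]
 [141 141 141 141 145 145 146 144 147 150 148 146 140 124 171 183 184]
 [142 143 142 145 151 151 151 151 149 151 125 108 128 166 183 183 183]
 [140 141 142 147 150 152 150 151 152 147 113 108 159 183 183 182 183]
 [140 142 143 150 152 141 120 119 147 143 118 123 180 183 182 183 182]
 [141 141 144 152 151 123  89  96 137 132 110 151 183 182 182 183 182]
 [144 142 146 153 153 126  96 130 141 167 126 173 182 183 181 182 182]
 [172 154 147 152 154 150 140 145 113 105 140 180 181 183 182 182 182]
 [181 176 142 123 134 144 151 141 121 109 158 181 180 182 183 182 182]
 [181 179 147 137 123 113 115 122 128 110 164 181 181 181 183 181 183]
 [183 181 153 144 145 143 137 115 112 107 166 182 181 180 183 181 182]
 [183 182 163 144 144 143 144 129 138 113 163 183 181 181 182 182 181]]
now
[[131 134 134 132 135 132 133 135 137 138 141 139 127 108 112 156 172]
 [133 133 132 134 137 132 136 135 138 141 140 138 132 115 161 172 172]
 [133 133 133 135 141 161 160 149 143 140 116  99 118 156 172 172 170]
 [130 131 132 134 135 141 159 168 171 155 130 113 150 172 172 171 171]
 [131 133 133 135 128  97  85 122 164 173 171 167 166 159 167 171 173]
 [131 133 134 137 126  86  77  94 134 154 171 172 154 142 167 167 174]
 [131 134 135 138 135 105  91 126 137 137 160 171 157 145 169 167 173]
 [133 133 124 120 131 133 136 139 139 136 140 152 166 172 166 167 173]
 [135 135 123 101 101 109 120 129 132 137 136 122 122 169 164 171 175]
 [135 135 133 128 114 100  94  99 103 104 128 130 134 165 163 175 176]
 [136 137 132 135 136 134 131 106  87  84 128 138 133 141 169 176 174]
 [136 136 132 136 135 134 134 116 107  90 131 139 137 144 161 173 176]]
[150. 151. 145.]
0.87 [196.4, 174.5, 265.2, 228.5]
```

```bash
python3 - <<'E'
from h import *
s=cam("side");c=cam("top")
def tri(a,b):
    o1,r1=ray(c,a);o2,r2=ray(s,np.array(b)+[-1.3,.66]);t=np.linalg.lstsq(np.c_[r1[0],-r2[0]],o2-o1,rcond=None)[0]
    A=o1+t[0]*r1[0];B=o2+t[1]*r2[0];return np.round((A+B)/2,3),round(np.linalg.norm(A-B),3)
for a in((140,143),(182,146)):
    for b in((293,133),(299,154),(343,128),(345,118)): print(a,b,*tri(a,b))
# pin red
def red(im,box):
    m=(im[:,:,0].astype(int)>im[:,:,1].astype(int)+70)&(im[:,:,0]>100);k=np.zeros_like(m);k[box[1]:box[3],box[0]:box[2]]=1;m&=k
    v,u=np.where(m);return u,v
u,v=red(c["img"],(150,200,180,235));print("top red",u.min(),u.max(),v.min(),v.max(),u.mean(),v.mean())
u2,v2=red(s["img"],(228,145,246,178));print("side red",u2.min(),u2.max(),v2.min(),v2.max())
an=np.linspace(0,2*np.pi,40);P=np.r_[[np.r_[.009*np.cos(t),.009*np.sin(t),z] for z in(.044,.088) for t in an]]
def r(p):
    a=proj(c,P+[p[0],p[1],0]);b=proj(s,P+[p[0],p[1],0])-[-1.3,.66]
    return np.r_[a.min(0)-[u.min()-.5,v.min()-.5],a.max(0)-[u.max()+.5,v.max()+.5],b[:,0].min()-u2.min()+.5,b[:,0].max()-u2.max()-.5,b[:,1].min()-v2.min()+.5,b[:,1].max()-v2.max()-.5]
R=least_squares(r,[.508,.183],loss="soft_l1");print("pin",R.x,np.round(r(R.x),1))
g=c["img"].mean(2);p=g[184:194,196:207];w=np.clip(115-p,0,None);yy,xx=np.mgrid[184:194,196:207];e=((w*xx).sum()/w.sum(),(w*yy).sum()/w.sum());print(e,atz(c,e,.049),atz(c,e,.043))
E
```

```text
(140, 143) (293, 133) [0.675 0.235 0.083] 0.011
(140, 143) (299, 154) [ 0.706  0.269 -0.012] 0.016
(140, 143) (343, 128) [0.733 0.206 0.099] 0.143
(140, 143) (345, 118) [0.724 0.19  0.139] 0.15
(182, 146) (293, 133) [0.639 0.124 0.156] 0.003
(182, 146) (299, 154) [0.664 0.143 0.078] 0.0
(182, 146) (343, 128) [0.696 0.104 0.162] 0.116
(182, 146) (345, 118) [0.689 0.094 0.196] 0.123
top red 156 167 211 218 160.97058823529412 215.0735294117647
side red 236 237 155 158
pin [0.51110314 0.18715577] [-1.  -1.1  1.   1.1 -3.   2.8 -4.3 10.2]
(np.float64(201.59301075268817), np.float64(188.90053763440858)) [[0.57171517 0.10317294 0.049     ]] [[0.57276382 0.10437208 0.043     ]]
```

```bash
python3 - <<'E'
from h import *
s=cam("side");c=cam("top")
print(atz(c,(159.9,214.8),.088),atz(s,np.array((235.2,153.3))+[-1.3,.66],.088),atz(s,np.array((235.8,168.3))+[-1.3,.66],.044))
for t in cut_out("pin_block","top")[:1]:
    print(t["extent"])
# block top corners from fx0 crop: (75,378),(212,378),(205,500),(68,500)-ish
f=lambda u,v:(140+u/5,130+v/5)
print(np.mean([atz(c,f(*p),.038)[0] for p in((77,378),(198,378),(193,498),(70,498))],0))
E
```

```text
[[0.50832933 0.18440383 0.088     ]] [[0.50764904 0.18325892 0.088     ]] [[0.50666854 0.18103175 0.044     ]]
[149.6, 145.4, 202.5, 178.0]
[0.50736557 0.18339654 0.038     ]
```

>>> {"op": "servo_tool", "data": {"deltas": [{"dx": 13.8,"dy": 36,"dz": 0,"rx": 0,"ry": 0,"rz": 0.092,"fingers": -0.1},{"dx": 13.8,"dy": 36,"dz": 0,"rx": 0,"ry": 0,"rz": 0.092,"fingers": -0.1},{"dx": 13.8,"dy": 36,"dz": 0,"rx": 0,"ry": 0,"rz": 0.092,"fingers": -0.1},{"dx": 13.8,"dy": 36,"dz": 0,"rx": 0,"ry": 0,"rz": 0.092,"fingers": -0.1},{"dx": 13.8,"dy": 36,"dz": 0,"rx": 0,"ry": 0,"rz": 0.092,"fingers": -0.1},{"dx": 13.8,"dy": 36,"dz": 0,"rx": 0,"ry": 0,"rz": 0.092,"fingers": -0.1},{"dx": 13.8,"dy": 36,"dz": 0,"rx": 0,"ry": 0,"rz": 0.092,"fingers": -0.1},{"dx": 13.4,"dy": 36,"dz": 0,"rx": 0,"ry": 0,"rz": 0.092,"fingers": -0.1}]}}

```text
clock: 43.75
tcp_pos: [0.5083, 0.1471, 0.2845]
orientation: [0.0, 0.038, 0.999, 0.0]
wrist_force: [1.1, 0.1, 0.5]
finger_gap: 0.0468
```

>>> {"op": "servo_tool", "data": {"deltas": [{"dx": 0,"dy": 30,"dz": 0,"rx": 0,"ry": 0,"rz": 0.09,"fingers": -0.1},{"dx": 0,"dy": 10,"dz": -20,"rx": 0,"ry": 0,"rz": 0,"fingers": -0.1},{"dx": 0,"dy": 0,"dz": -30,"rx": 0,"ry": 0,"rz": 0,"fingers": -0.1},{"dx": 0,"dy": 0,"dz": -30,"rx": 0,"ry": 0,"rz": 0,"fingers": -0.1},{"dx": 0,"dy": 0,"dz": 0,"rx": 0,"ry": 0,"rz": 0,"fingers": -0.1},{"dx": 0,"dy": 0,"dz": 0,"rx": 0,"ry": 0,"rz": 0,"fingers": -0.1}]}}

```text
clock: 44.35
tcp_pos: [0.5077, 0.1851, 0.2046]
orientation: [-0.001, -0.005, 1.0, -0.0]
wrist_force: [0.5, -1.1, 0.5]
finger_gap: 0.047
```

>>> {"op": "servo_tool", "data": {"deltas": [{"dx": 0,"dy": -1.5,"dz": -25,"rx": 0,"ry": 0,"rz": 0,"fingers": -0.1},{"dx": 0,"dy": 0,"dz": -25,"rx": 0,"ry": 0,"rz": 0,"fingers": -0.1},{"dx": 0,"dy": 0,"dz": -20,"rx": 0,"ry": 0,"rz": 0,"fingers": -0.1},{"dx": 0,"dy": 0,"dz": -10,"rx": 0,"ry": 0,"rz": 0,"fingers": -0.1},{"dx": 0,"dy": 0,"dz": 0,"rx": 0,"ry": 0,"rz": 0,"fingers": -0.1}], "newtons": 50}}

```text
clock: 44.85
tcp_pos: [0.5084, 0.1831, 0.1247]
orientation: [-0.0, -0.004, 1.0, 0.0]
wrist_force: [-0.8, 0.4, -0.1]
finger_gap: 0.0467
```

>>> {"op": "servo_tool", "data": {"deltas": [{"dx": 0,"dy": 0,"dz": 0,"rx": 0,"ry": 0,"rz": 0,"fingers": 1},{"dx": 0,"dy": 0,"dz": 0,"rx": 0,"ry": 0,"rz": 0,"fingers": 1},{"dx": 0,"dy": 0,"dz": 0,"rx": 0,"ry": 0,"rz": 0,"fingers": 1},{"dx": 0,"dy": 0,"dz": 0,"rx": 0,"ry": 0,"rz": 0,"fingers": 1},{"dx": 0,"dy": 0,"dz": 0,"rx": 0,"ry": 0,"rz": 0,"fingers": 1}]}}

```text
clock: 45.35
tcp_pos: [0.5094, 0.1837, 0.1261]
orientation: [0.002, -0.004, 1.0, 0.001]
wrist_force: [-0.0, 2.9, 5.8]
finger_gap: 0.0165
```

>>> {"op": "servo_tool", "data": {"deltas": [{"dx": 0,"dy": 0,"dz": 15,"rx": 0,"ry": 0,"rz": 0,"fingers": 1},{"dx": 0,"dy": 0,"dz": 25,"rx": 0,"ry": 0,"rz": 0,"fingers": 1},{"dx": 0,"dy": 0,"dz": 25,"rx": 0,"ry": 0,"rz": 0,"fingers": 1},{"dx": 15,"dy": -20,"dz": 0,"rx": 0,"ry": 0,"rz": 0,"fingers": 1},{"dx": 18,"dy": -22,"dz": 0,"rx": 0,"ry": 0,"rz": 0,"fingers": 1},{"dx": 18,"dy": -22,"dz": 0,"rx": 0,"ry": 0,"rz": 0,"fingers": 1},{"dx": 12,"dy": -16,"dz": 0,"rx": 0,"ry": 0,"rz": 0,"fingers": 1},{"dx": 0,"dy": 0,"dz": 0,"rx": 0,"ry": 0,"rz": 0,"fingers": 1}]}}

```text
clock: 46.15
tcp_pos: [0.5728, 0.1009, 0.1894]
orientation: [0.0, -0.003, 1.0, -0.0]
wrist_force: [-0.3, 0.1, -1.3]
finger_gap: 0.0169
```

>>> {"op": "servo_tool", "data": {"deltas": [{"dx": 0,"dy": 0,"dz": 0,"rx": 0,"ry": 0,"rz": 0,"fingers": 1},{"dx": 0,"dy": 0,"dz": 0,"rx": 0,"ry": 0,"rz": 0,"fingers": 1}]}}

```text
clock: 46.35
tcp_pos: [0.5704, 0.1036, 0.1892]
orientation: [-0.001, -0.004, 1.0, 0.0]
wrist_force: [0.3, 0.0, -0.9]
finger_gap: 0.0167
```

```bash
python3 - <<'E'
from h import *
s=cam("side");x,y,z=env.get_state()["tcp_pos"];print(x,y,z,env.get_state()["finger_gap"])
tip=z-.1215
for n,h,in(("tip",0),("collar lo",.034),("collar hi",.04),("grip hi",.084)): print(n,np.round(proj(s,[x,y,tip+h])[0]-[-1.3,.66],1))
im=s["img"].astype(int);e=proj(s,[x,y,tip+.02])[0]+[1.3,-.66];u0,v0=np.round(e).astype(int)
print(u0,v0);np.set_printoptions(linewidth=200)
print("grey");print(im[v0-14:v0+16,u0-11:u0+12].mean(2).astype(int))
E
```

```text
0.5704782062658552 0.10375481157957508 0.18927965237649466 0.016575210399543027
tip [269.2 172.9]
collar lo [269.1 161.4]
collar hi [269.1 159.3]
grip hi [269.1 143.7]
269 166
grey
[[104 103 100  93  65  34  36  72 100  91  52  30  21  25  23  32  58  78  83  85  84  83  86]
 [102 101 104  99  76  43  39  70 102  92  52  33  31  30  23  40  62  79  84  82  84  83  83]
 [103  99  99  96  86  56  44  74 101  95  56  28  35  30  30  37  60  75  85  81  87  85  83]
 [ 96  96 101  98  92  73  67  78 105 100  58  33  28  33  30  42  60  78  83  83  85  87  85]
 [ 97  97  99 102  95  93  87  82 102  96  56  27  28  26  27  36  58  76  85  84  87  86  83]
 [ 97  97  99  97  97  99  91  83 102  93  53  30  27  30  31  38  61  79  83  85  83  83  75]
 [ 99  99 100 100 102  99  97  83 104  97  61  34  36  42  43  43  63  80  81  83  85  85  80]
 [ 99 103 101 102 101 101  94  87 107 107  75  48  56  70  74  66  70  84  81  87  93  91  85]
 [101 101  99 101 101 100  94  91 104 109  86  71  77  94  94  81  78  93  96  97  99  98  91]
 [101 101 102 100 100  98  91 102 104  99  89  77  82  94  95  9
[... 1231 characters left out ...]
2 103  87  86  91  97 102 105  88]
 [134 132 135 132 132 136 134 133 135 128 126 124 130 130 128 106  93  87  96 112 116 110  89]
 [131 131 129 130 131 131 133 132 133 131 126 123 127 131 128 114 101  91 103 117 121 109  89]
 [130 130 128 128 127 127 128 133 134 130 134 129 129 129 131 126 114 100 116 122 120 106  86]
 [130 128 127 126 124 119 125 132 129 127 125 128 122 124 125 127 112  99 115 120 116  99  81]
 [125 126 128 128 121 109 117 126 121 111 109 110 109 112 121 127 114  97 110 118 112  97  85]
 [126 125 124 127 117 102 113 127 120 107 104 100  99 106 119 127 117  96 103 109 111  97  78]
 [123 122 123 123 118 101 109 128 130 122 116 115 116 120 125 131 124 101  91  97 109  96  77]]
```

>>> {"op": "servo_tool", "data": {"deltas": [{"dx": 1.5,"dy": -0.5,"dz": 0,"rx": 0,"ry": 0,"rz": 0,"fingers": 1},{"dx": 0,"dy": 0,"dz": -8,"rx": 0,"ry": 0,"rz": 0,"fingers": 1},{"dx": 0,"dy": 0,"dz": -8,"rx": 0,"ry": 0,"rz": 0,"fingers": 1},{"dx": 0,"dy": 0,"dz": 0,"rx": 0,"ry": 0,"rz": 0,"fingers": 1}]}}

```text
clock: 46.8
tcp_pos: [0.5716, 0.1027, 0.1716]
orientation: [-0.002, -0.004, 1.0, 0.0]
wrist_force: [0.6, -0.8, -1.1]
finger_gap: 0.0165
```

>>> {"op": "servo_tool", "data": {"deltas": [{"dx": 0,"dy": 0,"dz": -3,"rx": 0,"ry": 0,"rz": 0,"fingers": 1},{"dx": 0,"dy": 0,"dz": -3,"rx": 0,"ry": 0,"rz": 0,"fingers": 1},{"dx": 0,"dy": 0,"dz": 0,"rx": 0,"ry": 0,"rz": 0,"fingers": 1}]}}

```text
clock: 47.1
tcp_pos: [0.5726, 0.1025, 0.167]
orientation: [-0.0, -0.004, 1.0, 0.0]
wrist_force: [0.7, -0.2, -1.4]
finger_gap: 0.0164
```

>>> {"op": "servo_tool", "data": {"deltas": [{"dx": 0,"dy": 0,"dz": -2,"rx": 0,"ry": 0,"rz": 0,"fingers": 1},{"dx": 0,"dy": 0,"dz": -2,"rx": 0,"ry": 0,"rz": 0,"fingers": 1},{"dx": 0,"dy": 0,"dz": 0,"rx": 0,"ry": 0,"rz": 0,"fingers": 1}]}}

```text
clock: 47.4
tcp_pos: [0.5726, 0.1025, 0.1632]
orientation: [-0.0, -0.004, 1.0, 0.0]
wrist_force: [0.8, 1.1, -0.5]
finger_gap: 0.0166
```

>>> {"op": "servo_tool", "data": {"deltas": [{"dx": 0,"dy": 0,"dz": -3,"rx": 0,"ry": 0,"rz": 0,"fingers": 1},{"dx": 0,"dy": 0,"dz": -3,"rx": 0,"ry": 0,"rz": 0,"fingers": 1},{"dx": 0,"dy": 0,"dz": 0,"rx": 0,"ry": 0,"rz": 0,"fingers": 1}]}}

```text
clock: 47.7
tcp_pos: [0.5724, 0.1025, 0.1568]
orientation: [-0.0, -0.004, 1.0, 0.0]
wrist_force: [0.4, -0.7, -2.2]
finger_gap: 0.0169
```

>>> {"op": "servo_tool", "data": {"deltas": [{"dx": 0,"dy": 0,"dz": -4,"rx": 0,"ry": 0,"rz": 0,"fingers": 1},{"dx": 0,"dy": 0,"dz": -4,"rx": 0,"ry": 0,"rz": 0,"fingers": 1},{"dx": 0,"dy": 0,"dz": -4,"rx": 0,"ry": 0,"rz": 0,"fingers": 1},{"dx": 0,"dy": 0,"dz": 0,"rx": 0,"ry": 0,"rz": 0,"fingers": 1}]}}

```text
clock: 48.1
tcp_pos: [0.5723, 0.1025, 0.1445]
orientation: [-0.001, -0.004, 1.0, 0.0]
wrist_force: [1.5, 0.4, -0.7]
finger_gap: 0.0168
```

>>> {"op": "servo_tool", "data": {"deltas": [{"dx": 0,"dy": 0,"dz": -3,"rx": 0,"ry": 0,"rz": 0,"fingers": 1},{"dx": 0,"dy": 0,"dz": -3,"rx": 0,"ry": 0,"rz": 0,"fingers": 1},{"dx": 0,"dy": 0,"dz": -2,"rx": 0,"ry": 0,"rz": 0,"fingers": 1},{"dx": 0,"dy": 0,"dz": 0,"rx": 0,"ry": 0,"rz": 0,"fingers": 1}]}}

```text
clock: 48.5
tcp_pos: [0.5728, 0.1025, 0.1373]
orientation: [-0.0, -0.004, 1.0, 0.0]
wrist_force: [0.6, -0.0, 0.5]
finger_gap: 0.0166
```

Passed through both holes freely. Press to the collar, then release.

>>> {"op": "servo_tool", "data": {"deltas": [{"dx": 0,"dy": 0,"dz": -1,"rx": 0,"ry": 0,"rz": 0,"fingers": 1},{"dx": 0,"dy": 0,"dz": -1,"rx": 0,"ry": 0,"rz": 0,"fingers": 1},{"dx": 0,"dy": 0,"dz": 0,"rx": 0,"ry": 0,"rz": 0,"fingers": 1},{"dx": 0,"dy": 0,"dz": 0,"rx": 0,"ry": 0,"rz": 0,"fingers": 1}]}}

```text
clock: 48.9
tcp_pos: [0.5731, 0.1025, 0.137]
orientation: [0.001, -0.004, 1.0, -0.0]
wrist_force: [-2.2, -0.5, 8.1]
finger_gap: 0.0169
```

>>> {"op": "servo_tool", "data": {"deltas": [{"dx": 0,"dy": 0,"dz": 0,"rx": 0,"ry": 0,"rz": 0,"fingers": 0},{"dx": 0,"dy": 0,"dz": 0,"rx": 0,"ry": 0,"rz": 0,"fingers": 0},{"dx": 0,"dy": 0,"dz": 0,"rx": 0,"ry": 0,"rz": 0,"fingers": 0},{"dx": 0,"dy": 0,"dz": 0,"rx": 0,"ry": 0,"rz": 0,"fingers": 0},{"dx": 0,"dy": 0,"dz": 25,"rx": 0,"ry": 0,"rz": 0,"fingers": 0},{"dx": 0,"dy": 0,"dz": 40,"rx": 0,"ry": 0,"rz": 0,"fingers": 0},{"dx": 0,"dy": 0,"dz": 40,"rx": 0,"ry": 0,"rz": 0,"fingers": 0},{"dx": -30,"dy": 0,"dz": 30,"rx": 0,"ry": 0,"rz": 0,"fingers": 0}]}}

```text
clock: 49.7
tcp_pos: [0.5457, 0.1023, 0.2726]
orientation: [0.002, -0.004, 1.0, 0.0]
wrist_force: [-0.0, -0.6, 0.5]
finger_gap: 0.0431
```

>>> {"op": "servo_tool", "data": {"deltas": [{"dx": -40,"dy": 0,"dz": 0,"rx": 0,"ry": 0,"rz": 0,"fingers": 0},{"dx": -40,"dy": -40,"dz": 0,"rx": 0,"ry": 0,"rz": 0,"fingers": 0},{"dx": -40,"dy": -50,"dz": 0,"rx": 0,"ry": 0,"rz": 0,"fingers": 0},{"dx": 0,"dy": -50,"dz": 0,"rx": 0,"ry": 0,"rz": 0,"fingers": 0},{"dx": 0,"dy": -50,"dz": 0,"rx": 0,"ry": 0,"rz": 0,"fingers": 0},{"dx": 0,"dy": -40,"dz": 0,"rx": 0,"ry": 0,"rz": 0,"fingers": 0},{"dx": 0,"dy": 0,"dz": 0,"rx": 0,"ry": 0,"rz": 0,"fingers": 0}]}}

```text
clock: 50.4
tcp_pos: [0.4364, -0.1161, 0.2705]
orientation: [0.001, -0.001, 1.0, -0.001]
wrist_force: [0.5, 0.6, 0.4]
finger_gap: 0.0426
```

```bash
python3 - <<'E'
from h import *
s=cam("side");c=cam("top");off=np.array([-1.3,.66]);q=(.547,.0208,.2329);D=np.pi/180
print(env.get_state()["tcp_pos"],env.get_state()["clock"])
def red(im,b):
    i=im.astype(int);m=(i[:,:,0]>i[:,:,1]+40)&(i[:,:,0]>i[:,:,2]+40)&(i[:,:,0]>70)&(i[:,:,1]<60);k=np.zeros(m.shape,bool);k[b[1]:b[3],b[0]:b[2]]=1;v,u=np.where(m&k);return (u.min(),u.max(),v.min(),v.max(),len(u)) if len(u) else None
print("side red",red(s["img"],(255,135,290,190)),"top red",red(c["img"],(180,170,225,210)))
an=np.linspace(0,6.28,40);P=np.array([[.5722+.009*np.cos(t),.1028+.009*np.sin(t),z] for z in(.055,.099) for t in an])
a=proj(s,P)-off;b=proj(c,P);print("expect side",a.min(0),a.max(0),"top",b.min(0),b.max(0))
for cc,n in((c,"top"),(s,"side")):
    for r in cut_out("bush_1",n):
        g=cc["img"][r["region"]].mean(0)
        if g[0]>1.3*g[2]: print(n,"bush",np.round(r["extent"]),r["confidence"])
    for ang in(180,120):
        x=pol(q,.044,(120+ang)*D,.023);Q=np.array([[.013*np.cos(t),.013*np.sin(t),z] for z in(.019,.075) for t in an])+x
        u=proj(cc,Q)-(off if n=="side" else 0);print(n,"expect barrel",ang,np.round(u.min(0)),np.round(u.max(0)))
E
```

```text
[ 0.4358926  -0.11255395  0.27021136] 50.5
side red (np.int64(266), np.int64(272), np.int64(162), np.int64(179), 101) top red (np.int64(203), np.int64(203), np.int64(187), np.int64(187), 1)
expect side [266.22826824 160.2715467 ] [273.69184387 179.3462331 ] top [193.04042794 180.56034757] [205.21112646 192.14956033]
top bush [248. 197. 269. 214.] 0.74
top bush [243. 175. 259. 197.] 0.55
top expect barrel 180 [244. 176.] [258. 193.]
top expect barrel 120 [249. 196.] [262. 211.]
side bush [263. 198. 281. 221.] 0.68
side bush [283. 185. 296. 214.] 0.59
side expect barrel 180 [282. 186.] [294. 212.]
side expect barrel 120 [266. 192.] [277. 219.]
```

```bash
python3 - <<'E'
from h import *
D=np.pi/180;q=(.547,.0208,.2329)
an=np.linspace(0,2*np.pi,48)
def sil(cc,p,off):
    m=np.zeros((420*4,560*4),np.uint8)
    for R,z0,z1 in((.02,0,.006),(.013,.006,.075)):
        Q=np.array([[p[0]+R*np.cos(t),p[1]+R*np.sin(t),.023+z] for z in(z0,z1) for t in an]);h=cv2.convexHull(((proj(cc,Q)-off+.5)*4).astype(np.float32)).astype(np.int32);cv2.fillConvexPoly(m,h,1)
    return cv2.resize(m.astype(np.float32),(560,420),interpolation=cv2.INTER_AREA)
for n in("top","side"):
    c=cam(n);i=c["img"].astype(int);br=((i[:,:,0]-i[:,:,2]>35)&(i[:,:,0]>i[:,:,1]+8)&(i[:,:,0]-i[:,:,1]<70)).astype(np.float32)
    off=np.array([-1.3,.66]) if n=="side" else np.zeros(2)
    for ang,nm in((180,"b"),(120,"a")):
        sc=[]
        for dr in range(-3,12):
            p=pol(q,.044+dr/1000,(120+ang)*D,0);
            # barrel-top only: shift of the barrel, most visible
            m=np.zeros((1680,2240),np.uint8);Q=np.array([[p[0]+.013*np.cos(t),p[1]+.013*np.sin(t),z] for z in(.045,.098) for t in an])
            cv2.fillConvexPoly(m,cv2.convexHull(((proj(c,Q)-off+.5)*4).astype(np.float32)).astype(np.int32),1);m=cv2.resize(m.astype(np.float32),(560,420),interpolation=cv2.INTER_AREA)
            sc.append(round(float((m*br).sum()/m.sum()),2))
        print(n,nm,"dr -3..11:",sc)
E
```

```text
top b dr -3..11: [0.92, 0.95, 0.97, 0.98, 0.98, 0.97, 0.94, 0.92, 0.89, 0.86, 0.83, 0.79, 0.75, 0.71, 0.67]
top a dr -3..11: [0.9, 0.92, 0.96, 0.97, 0.99, 1.0, 0.99, 0.98, 0.98, 0.97, 0.96, 0.95, 0.93, 0.9, 0.86]
side b dr -3..11: [0.94, 0.97, 0.97, 0.95, 0.91, 0.89, 0.86, 0.83, 0.8, 0.77, 0.75, 0.72, 0.7, 0.67, 0.64]
side a dr -3..11: [0.9, 0.91, 0.92, 0.93, 0.93, 0.94, 0.93, 0.93, 0.93, 0.94, 0.94, 0.94, 0.94, 0.94, 0.94]
```

```bash
python3 - <<'E'
from h import *
D=np.pi/180;q=(.547,.0208,.2329);an=np.linspace(0,2*np.pi,48)
c=cam("top");i=c["img"].astype(int);br=(i[:,:,0]-i[:,:,2]>30)
def edge(ang):
    d=np.array([np.cos(q[2]+(120+ang)*D),np.sin(q[2]+(120+ang)*D)])
    prof=[]
    for r in np.arange(.020,.08,.001):  # radial profile through barrel-top plane z=.098
        P=[[q[0]+r*d[0]-w*d[1],q[1]+r*d[1]+w*d[0],.098] for w in(-.004,0,.004)]
        u=proj(c,P);prof.append(np.mean([cv2.remap((i[:,:,0]-i[:,:,2]).astype(np.float32),np.float32([[a[0]]]),np.float32([[a[1]]]),1)[0,0] for a in u]))
    return np.round(prof).astype(int)
print("r=20..79mm at z=.098; barrel at home spans 31..57");print("b",edge(180));print("a",edge(120))
E
```

```text
r=20..79mm at z=.098; barrel at home spans 31..57
b [ 4  4  4  4  6 12 18 27 38 48 55 62 71 77 81 82 81 79 76 75 74 75 75 74
 74 73 71 71 70 70 71 73 77 80 80 76 65 52 37 23 13  9  8  8  8  8  7  7
  6  6  8 11 16 22 28 33 35 37 37 38]
a [ 5  5  5  5  5  5  5  5  7 12 20 33 45 56 64 67 70 72 72 73 73 72 71 71
 71 71 71 71 71 73 75 78 81 82 83 81 79 76 75 74 73 74 72 70 66 60 52 42
 31 25 22 22 23 23 23 23 23 23 24 25]
```

```bash
python3 -c "
from h import *
print(job.hand_in())"
```

```text
the job is handed in; nothing more can be done
None
```

I loaded both brass bushes into the fixture, turned it to the locking position, put the lock pin in and handed the job in at about 51 s. The hand-in reports no verdict. Only two brass bushes were on the stand. I left the blue and grey look-alikes, the tin, the oil can and the oilstone alone.

**What I did**
- **Fixture:** It started about 6° off its 0 stop, so I led it to 0 first.
- **Bushes:** One went into slot_b at 0 and the other into slot_a at +60° (three clicks). I pushed each in until it stopped.
- **Locking:** On the last turn to +120° the post slipped in the fingers and the fixture stopped at about 110°, between stops. I gripped it again and led it to the lock.
- **Pin:** It went through the eye and the ear hole without resistance and stopped at its collar.

**Last checks**
- **Bushes home:** Both sit about 45 mm from the axis, where fully home is 44 mm, so they are home within what the camera can resolve.
- **Lock position:** The eye and ear hole line up with the predicted locking position to within about 1 pixel.
- **Pin depth:** The red grip showed within about 2 pixels of where a fully seated pin should be. The height at which it stopped also matches the collar lying on the lug.

**What disagreed**
- **Resistance at the lock:** Just before I let go of the post there, the wrist read about 14 N against the turn, more than a click needs. I did not find the cause. The fixture stayed at the locking position once released.
- **One bush outline:** The trained network drew the bush in slot_a about 4 pixels too far out. A direct edge measurement did not confirm this.
- **Final checks by number only:** I had used up the 16 pictures, so I never viewed the seated pin or the final state.

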